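# Close the adjustable wrench on the burnisher's hold-down nut and nip the nut up tight

## Task

The burnishing motor has been slid to its place on the bench, but its hold-down nut is only finger-tight, and the adjustable wrench lies round that nut with its jaw too wide. Roll the wrench's worm with a light fingertip until the jaw is snug on the nut with no slack, and only then swing the wrench clockwise (seen from above) until the nut comes up tight, to about 1 N m, without forcing it further. Let go, leaving the wrench lying flat on the nut, and leave the other things on the bench alone.

Things in the scene. Friction and masses are not known exactly. Their poses are not given: they have to be found in the camera images.
- base: grey cast base plate of the burnishing motor, 150 x 380 x 12 mm, fixed to the bench; origin: centre of its underside; y along its length. The ribbed motor (top 175 mm above the bench) stands at y = -140 to -28 mm, a grooved wooden wheel beyond it; the nut and its stud at x = 0, y = +55 mm. The plate ends at y = +190 mm.
- base_nut_seat (a point): point on the plate's top face (12 mm above the bench) in the centre of the hold-down nut, axes as the base plate
- nut_top (a point): centre of the top face of the steel hex nut, 27 mm across flats, 31.2 mm across corners, 15 mm high, standing on the plate; a 16 mm threaded stud rises 8 mm above it. The nut turns about this vertical axis.
- nut_corner (a point): a top corner of the nut, 15.6 mm from its axis
- nut: the hex nut; origin at the centre of its underside, z up
- nut_turn (a joint): angle of the nut on its stud (rad), growing clockwise seen from above. It starts at -0.70 to -0.54, runs down under a steady drag of 0.35 N m and stops hard at 0, where it is tight against the plate; it stays there when let go
- wrench: loose steel adjustable wrench, 250 mm long, 0.45 to 0.6 kg, lying flat on the plate, its mouth round the nut. Origin: mouth centre on the underside (near the nut's axis, 12 mm above the bench); +x points out of the open mouth, +y to the sliding jaw, z up. Head 16 mm thick, from x = -60 to +19 mm; fixed jaw face at y = -15.5 mm, throat at x = -18 mm
- handle_grip (a point): middle of the handle's black rubber sleeve (130 mm long, 27 wide, 16 thick), 8 mm above the wrench's underside, 165 mm from the mouth centre; frame axes as the wrench, but the handle runs along (-0.924, +0.383) in its x, y. It overhangs the plate, 12 mm over the bench. Swinging the wrench takes 2 to 4 N sideways here, up tight 5.5 to 8 N; beyond 10 N it is forced or the jaws jump off
- worm_top (a point): highest line of the knurled worm, 17.7 mm above the wrench's underside (1.7 mm proud of the head), at x = -37, y = 0 mm of the wrench; axes as the wrench. Stroking it towards the mouth (+x) closes the jaw, the other way opens it
- worm: knurled steel roller, 17 mm diameter, 18 mm long, its axis along the wrench's y, in the window of the head behind the throat. It takes about 5 N of drag at its surface to roll (press it with some 8 to 15 N; over 40 N of force on it is too much) and moves the jaw 0.5 mm per rad. When the jaw is snug it stops turning and the finger slips over it
- worm_roll (a joint): angle of the worm (rad), growing as the jaw closes; jaw_travel = 0.0005 m per rad times this
- jaw: the sliding jaw on the wrench's +y side, 34 mm long, 16 mm thick; frame axes as the wrench. It holds against some 90 N (the worm locks it); it moves only by the worm
- jaw_travel (a joint): closing travel of the sliding jaw (m): the mouth is 31.5 mm minus this wide; starts at -1.2 to +0.8 mm, snug on the nut at 3.5 to 4.6 mm, where the worm stops. It stays where it is left. As the jaw closes, the wrench turns up to 10 degrees and shifts up to 5 mm to bed on the flats
- mallet: bystander: round-headed wooden mallet lying on the bench, head 62 mm diameter and 100 mm long, handle 190 mm along its +x
- case: bystander: blue moulded hard case, 85 x 130 x 34 mm, lying flat
- jar: bystander: amber glass jar with black cap, 64 mm diameter, 75 mm high
- stud_twist (a joint): wind-up of the nut's stud in its rubber-bushed mount (rad), clockwise: it shows the torque on the nut, 20 N m per rad. About 0.018 while the nut runs down; up tight at 0.03 to 0.07, best 0.05 (1 N m); past 0.08 (1.6 N m) it is overtightened. It springs back to 0 when the wrench is let go

How it is judged:
By the outcome, as a careful person would: the job done as asked, in the order asked, and still so for the second after the job is handed in, with the robot touching nothing.
It also fails if it takes over 72 s, if anything falls off the work surface, if the arm or the gripper's body presses on something with over 40 N, if the wrist force passes 120 N, or if a joint passes its speed limit or range.

## Robot

A 6-joint arm with a two-finger parallel gripper is mounted at the origin on the work surface. World frame = base frame: x ahead of the robot, y to its left, z up, the work surface at z = 0. Lengths are in m, angles in rad, forces in N, time in s.
With the tool pointing down it reaches from about 0.225 to 0.875 m from the base axis. Payload 3.4 kg.
Tool frame: the origin (TCP) lies at the very end of the fingers, on their centre line; the grasp point (between the pads) lies 19 mm behind it; x points along the fingers, z is the direction in which the jaws open and shut, and the axes are right-handed (so a half turn about x gives the same grasp; the last joint's range is limited). The gripper opens to 85 mm and grips with 20 to 120 N. Pads are 22 mm wide; open, the fingers measure 114 mm over their backs; the gripper's body (76 mm by 85 mm) begins 54 mm behind the grasp point. The pads swing forward as they close: fully open they stand 13 mm farther back than shut.
Start: joints at [-0.121, 0.276, 1.505, -0, 1.361, -0.121], TCP at [0.575, -0, 0.231] pointing down, gripper open.
Joint ranges: [-2.89, 2.89], [-0.75, 2.08], [0.22, 2.7], [-1.18, 4.32], [0.11, 2.71], [-2.7, 2.7]. Speed limits (rad/s): [2.57, 2.57, 3.14, 3.14, 3.14, 3.14].

## Interface

Orientations are given as a unit quaternion [w, x, y, z].
In Python, from rig import manip, viewer, finder gives the robot as it stands.
- The arm moves only by the tool move_arm, never from a script. Its argument "rows" is a list of rows, each a list of 3 entries, a list of its own where there are three numbers: the shift along the tool's x, y, z in mm, then the turn about the tool's x in rad, then the finger opening in mm, from 0 to 85.4. A call has 1 to 8 rows; each row is the pose to reach, as a shift and turn from the pose measured when the call began, along the tool's axes at that moment; what a row does not reach only later rows make up. A row lasts 1/12 s, in which the tool goes at most 41.7 mm and 7.16 degrees, less where a joint would pass 70% of its speed; a pose out of reach is approached as far as the arm can. A call with a gripper value outside its range is refused whole. The fingers move at their own pace and stop on an object; "force" is the grip in N (left out, the last holds). Time passes only in rows, so rows that repeat a pose let the fingers close. It gives the time, the measured TCP pose, the force and the opening at its end, in the units of the state.
- manip.get_state(): the state, without advancing time (a new reading comes with each control period).
- viewer.get_image(name): name is "scene" or "side" or "wrist"; returns the picture (420x560x3 uint8, red, green, blue); there is no depth.
- viewer.get_calibration(name): a dict with "mtx" (3x3 intrinsics, pixels), "R" (3x3) and "t" (3): a world point X has camera coordinates R X + t. Camera axes: x right, y down, z forward; pixel columns grow to the right and rows downward; lengths in m; the calibration is good to about 2 mm. The wrist camera is an equidistant fisheye: a pixel r from the principal point sees the ray r / f radians off the axis. A picture is of the moment at which its call begins: read the wrist's pose just before it. get_calibration takes no time and is no camera call; for the wrist camera it gives the pose at the moment of the call.
- manip.sign_off(): hands the job in, once; it reports no verdict.
Trained networks look in the newest picture that a camera, given by its name, has taken for a name from the list of things; names that differ only in an ending like _2 or _b are one class to them, and where a whole thing is asked for, a point or a joint stands for the part that bears it (a point fixed in the world has none). Each returns a list of dicts, best first, with "score" (0 to 1); they miss things now and then, are a little off and sometimes report something else, mostly with a low value. They report only what shows in the picture. A call takes as long as a camera call.
- finder.look_for(target, camera): "centre" ([column, row] in pixels, amid what is visible of it).
- finder.trace(target, camera): "mask" (420x560 bool, what is visible of it) and "centre" ([column, row] in pixels, amid what is visible of it).
The state is a dict: "clock": time; "qpos": joint angles; "qd": joint speeds; "effort": joint torques, N m; "position": TCP position; "ee_rot": TCP orientation; "contact_force": force on the tool from outside, world axes, zero at the start; "moment": the same for the moment, N m; "width": finger opening in m.
Only numpy, scipy, OpenCV 4.12 (cv2) and the standard library are available. Lean on these libraries where they do the work, as an engineer would, in place of code of your own. Each camera call takes 0.05 s, during which the arm holds its last target.

## Working session

There is one attempt and no reset: what is moved stays moved. The work goes in short steps, Python scripts to look and compute and a tool call to move; the robot and the scene stay as the last step left them, time stands still between calls to the robot, and variables do not carry over. Pictures are saved under pics/ and viewed, and the job is handed in when it is done.

Besides the shell and the picture viewer there is one more tool, called as name(argument=value, ...) on one line, values as JSON. move_arm: Moves the arm, as the interface text tells. Its arguments: {"type":"object","properties":{"rows":{"type":"array"},"force":{"type":"number"}},"required":["rows"]}

```bash
mkdir -p pics; ls; cat > h.py <<'E'
import numpy as np, cv2, json
from rig import manip, viewer, finder
def snap(cam,fn):
    im=viewer.get_image(cam); cv2.imwrite('pics/'+fn,im[:,:,::-1]); return im
def ray(cam,px,cal=None):
    c=cal or viewer.get_calibration(cam); K=np.array(c['mtx']);R=np.array(c['R']);t=np.array(c['t'])
    x=(px[0]-K[0,2])/K[0,0]; y=(px[1]-K[1,2])/K[1,1]
    if cam=='wrist':
        r=np.hypot(x,y); d=np.array([x*np.sin(r)/r,y*np.sin(r)/r,np.cos(r)]) if r>1e-9 else np.array([0,0,1.])
    else: d=np.array([x,y,1.])
    return -R.T@t, R.T@(d/np.linalg.norm(d))
def atz(cam,px,z,cal=None):
    o,d=ray(cam,px,cal); return o+d*(z-o[2])/d[2]
def proj(cam,X,cal=None):
    c=cal or viewer.get_calibration(cam); K=np.array(c['mtx']);R=np.array(c['R']);t=np.array(c['t'])
    p=R@np.array(X)+t
    if cam=='wrist':
        th=np.arctan2(np.hypot(p[0],p[1]),p[2]); n=np.hypot(p[0],p[1])+1e-12; x,y=th*p[0]/n,th*p[1]/n
    else: x,y=p[0]/p[2],p[1]/p[2]
    return np.array([K[0,0]*x+K[0,2],K[1,1]*y+K[1,2]])
def st():
    s=manip.get_state(); print({k:np.round(s[k],4).tolist() for k in s}); return s
E
python3 - <<'E'
from h import *
st()
for c in ['scene','side','wrist']:
    snap(c,f'a_{c}.png')
    cal=viewer.get_calibration(c); print(c,np.round(-np.array(cal['R']).T@cal['t'],3),np.round(cal['mtx'],1).tolist())
    for n in ['nut_top','worm_top','handle_grip','nut','base','mallet','case','jar']:
        r=finder.look_for(n,c); print(c,n,[(np.round(q['centre'],1).tolist(),round(q['score'],2)) for q in r[:2]])
st()
E
```

```text
pics
{'clock': 0.0, 'qpos': [-0.121, 0.2766, 1.5062, -0.0, 1.3607, -0.121], 'qd': [-0.0001, -0.0009, 0.0005, 0.0016, -0.0013, -0.0001], 'effort': [0.0006, -41.6768, -24.5809, -0.0002, 0.0111, 0.0], 'position': [0.5745, 0.0, 0.2304], 'ee_rot': [0.7064, 0.0001, 0.7078, 0.0001], 'contact_force': [-0.1491, 0.1985, 0.476], 'moment': [-0.0487, -0.0227, -0.0033], 'width': 0.0857}
scene [ 1.111 -0.215  0.965] [[511.6, 0.0, 284.2], [0.0, 511.6, 214.2], [0.0, 0.0, 1.0]]
scene nut_top [([207.2, 282.5], 0.68)]
scene worm_top [([227.7, 250.4], 0.63), ([205.0, 280.7], 0.41)]
scene handle_grip [([228.2, 248.7], 0.64)]
scene nut [([205.7, 280.0], 0.59)]
scene base [([153.9, 295.7], 0.94)]
scene mallet [([318.6, 348.7], 0.59)]
scene case [([301.8, 131.3], 0.74)]
scene jar [([400.7, 203.9], 0.6)]
side [ 0.119 -0.393  0.748] [[425.0, 0.0, 275.3], [0.0, 425.0, 214.7], [0.0, 0.0, 1.0]]
side nut_top [([335.1, 274.5], 0.51)]
side worm_top [([304.0, 258.6], 0.89)]
side handle_grip [([307.6, 262.5], 0.6), ([339.9, 277.5], 0.47)]
side nut []
side base [([379.0, 316.5], 0.61), ([322.5, 271.9], 0.16)]
side mall
[... 179 characters left out ...]
71.1, 225.9], 0.86)]
wrist worm_top [([236.9, 158.9], 0.83)]
wrist handle_grip [([233.5, 159.3], 0.56), ([270.8, 227.2], 0.16)]
wrist nut [([267.9, 229.6], 0.66)]
wrist base [([276.8, 245.8], 0.81)]
wrist mallet [([467.8, 152.0], 0.88)]
wrist case [([271.0, 229.3], 0.54)]
wrist jar [([236.4, 160.9], 0.29), ([271.1, 234.4], 0.25)]
{'clock': 1.35, 'qpos': [-0.121, 0.2759, 1.5049, -0.0001, 1.3607, -0.121], 'qd': [0.0002, 0.0003, 0.0006, -0.0016, 0.0002, -0.0012], 'effort': [-0.001, -41.6655, -24.6098, -0.0004, 0.0003, 0.0], 'position': [0.575, -0.0, 0.2313], 'ee_rot': [0.7072, -0.0, 0.7071, -0.0], 'contact_force': [0.0465, -0.0836, -0.1901], 'moment': [0.0276, -0.003, -0.0042], 'width': 0.0853}
```

View pics/a_scene.png

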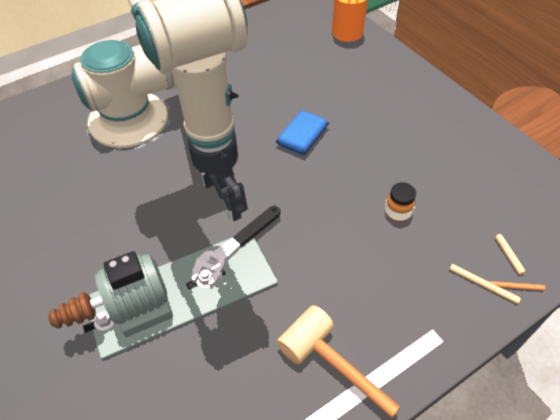

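View pics/a_side.png

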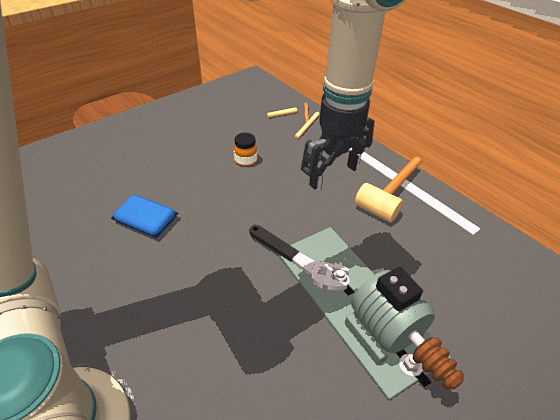

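View pics/a_wrist.png

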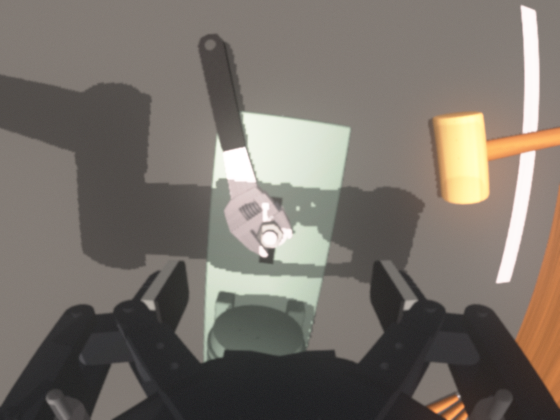

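```bash
python3 - <<'E'
from h import *
cal=viewer.get_calibration('wrist')
im=cv2.imread('pics/a_wrist.png')
cv2.imwrite('pics/a_wz.png',cv2.resize(im[20:290,170:370],None,fx=4,fy=4,interpolation=cv2.INTER_CUBIC)[300:1060,:])
im=cv2.imread('pics/a_wrist.png')
cv2.imwrite('pics/a_wz.png',cv2.resize(im[170:280,200:330],None,fx=6,fy=5.4,interpolation=cv2.INTER_CUBIC))
im=cv2.imread('pics/a_side.png')
cv2.imwrite('pics/a_sz.png',cv2.resize(im[220:310,240:370],None,fx=6,fy=6,interpolation=cv2.INTER_CUBIC))
for n,p,z in [('nut',(270,237),.035),('worm',(250,210),.0297),('handle tip',(210,45),.02),('handle start',(233,149),.02),('pl1',(241,112),.012),('pl2',(350,127),.012)]:
    print(n,np.round(atz('wrist',p,z,cal),4))
print(np.round(cal['R'],3).tolist())
E
```

```text
nut [ 0.5645 -0.0621  0.035 ]
worm [ 0.5424 -0.0322  0.0297]
handle tip [0.4997 0.1514 0.02  ]
handle start [0.5241 0.0346 0.02  ]
pl1 [0.5326 0.0751 0.012 ]
pl2 [0.6539 0.0595 0.012 ]
[[1.0, 0.001, -0.001], [0.001, -0.959, 0.283], [-0.001, -0.283, -0.959]]
```

View pics/a_wz.png

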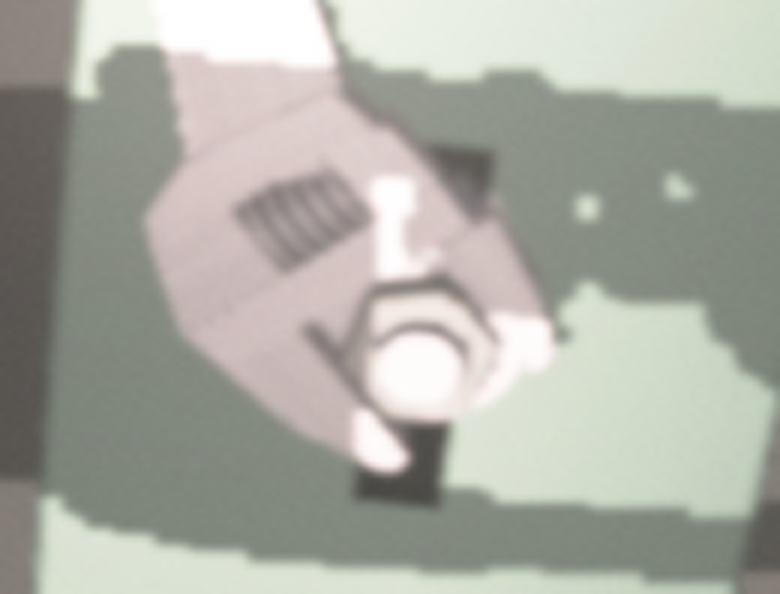

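View pics/a_sz.png

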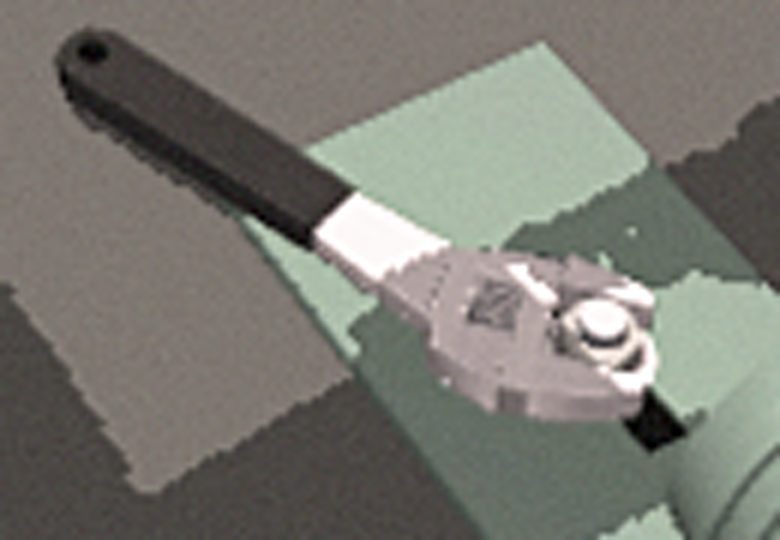

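move_arm(rows=[[[30,-8,-8],-0.12,0],[[60,-16,-16],-0.24,0],[[90,-24,-24],-0.36,0],[[120,-32,-32],-0.48,0],[[130,-32,-32],-0.6,0],[[130,-32,-32],-0.62,0],[[130,-32,-32],-0.62,0]], force=30)

```text
clock: 1.93
position: [0.5432, -0.0321, 0.1012]
ee_rot: [0.674, -0.215, 0.674, 0.215]
contact_force: [0.2, -0.2, 0.1]
width: 0.0006
```

```bash
python3 - <<'E'
from h import *
st()
cal=viewer.get_calibration('wrist');snap('wrist','b_w.png')
s=manip.get_state()
snap('side','b_s.png')
json.dump({k:np.array(cal[k]).tolist() for k in cal},open('b.json','w'))
print('tcp',proj('wrist',s['position'],cal))
im=cv2.imread('pics/b_w.png'); cv2.imwrite('pics/b_w2.png',cv2.resize(im,(784,588)))
E
```

```text
{'clock': 1.9333, 'qpos': [-0.1869, 0.3359, 1.7669, 0.0002, 1.0392, -0.8048], 'qd': [0.0081, -0.0206, -0.0428, 0.0001, 0.0011, 0.0307], 'effort': [-0.1742, -39.9319, -19.2736, -0.0192, 0.1055, -0.2331], 'position': [0.5432, -0.0321, 0.1012], 'ee_rot': [0.6735, -0.2149, 0.6737, 0.2151], 'contact_force': [0.1547, -0.2212, 0.08], 'moment': [-0.0619, -0.0029, 0.0664], 'width': 0.0006}
tcp [281.46212992 268.70812527]
```

View pics/b_w2.png

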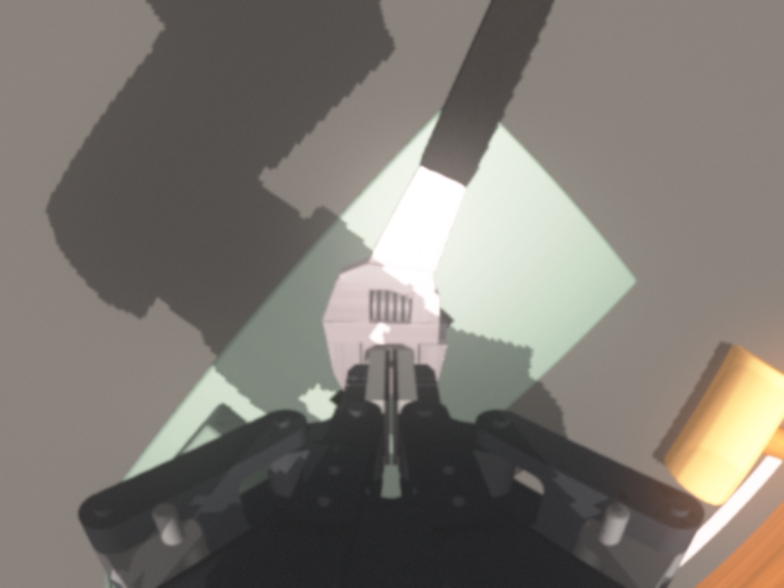

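View pics/b_s.png

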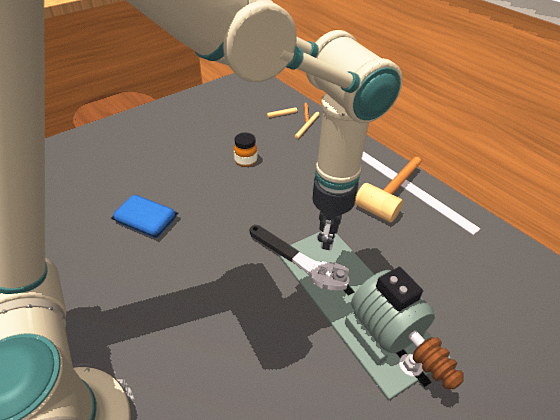

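```bash
python3 - <<'E'
from h import *
cal={k:np.array(v) for k,v in json.load(open('b.json')).items()}
f=lambda p,z: atz('wrist',(p[0]/1.4,p[1]/1.4),z,cal)
for n,p,z in [('worm',(390.5,306),.0295),('wl',(370,305),.0285),('wr',(411,308),.0285),('headbackL',(340,272),.028),('sleeveL',(420,166),.02),('sleeveR',(467,187),.02),('hs1',(371,262),.028),('hs2',(434,272),.028),('platecorner',(635,281),.012),('pc2',(440,112),.012)]:
    print(n,np.round(f(p,z),4))
s=manip.get_state()
im=cv2.imread('pics/b_w.png'); cv2.imwrite('pics/b_wz.png',cv2.resize(im[170:300,210:340],None,fx=4.5,fy=4.5,interpolation=cv2.INTER_CUBIC))
from scipy.spatial.transform import Rotation as R
q=s['ee_rot'];M=R.from_quat([q[1],q[2],q[3],q[0]]).as_matrix();print(M.round(3))
w=f((390.5,306),.0295); print('shift tool mm',1000*M.T@(w-np.array(s['position'])))
E
```

```text
worm [ 0.5421 -0.0314  0.0295]
wl [ 0.5337 -0.0372  0.0285]
wr [ 0.5512 -0.0266  0.0285]
headbackL [ 0.5121 -0.0319  0.028 ]
sleeveL [0.5142 0.0325 0.02  ]
sleeveR [0.539  0.0379 0.02  ]
hs1 [ 0.5216 -0.019   0.028 ]
hs2 [ 0.5496 -0.0053  0.028 ]
platecorner [0.6532 0.0583 0.012 ]
pc2 [0.5066 0.0611 0.012 ]
[[ 0.003 -0.579  0.815]
 [-0.     0.815  0.579]
 [-1.    -0.002  0.002]]
shift tool mm [73.16292249  2.17739335 -1.84760729]
```

View pics/b_wz.png

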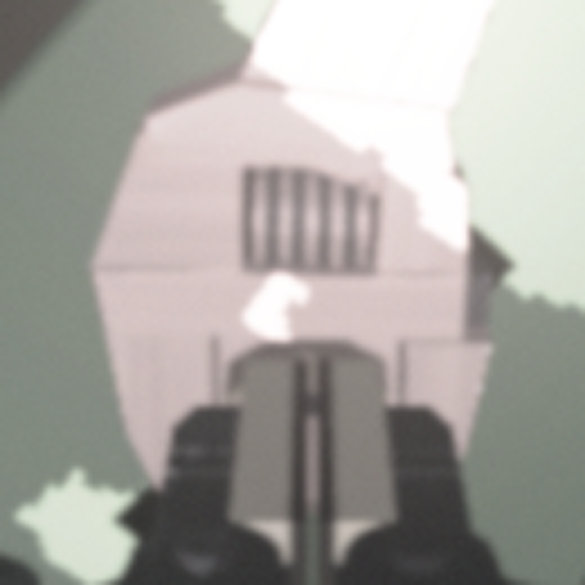

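move_arm(rows=[[[22,3,0],0,0],[[44,7,0],0,0],[[60,10,0],0,0],[[66,10,0],0,0],[[67,10,0],0,0],[[67,10,0],0,0]])

```text
clock: 2.53
position: [0.5403, -0.0241, 0.0366]
ee_rot: [0.675, -0.216, 0.672, 0.214]
contact_force: [0.1, -0.8, 1.1]
width: 0.0004
```

```bash
python3 - <<'E'
from h import *
st()
snap('wrist','c_w.png');im=cv2.imread('pics/c_w.png'); cv2.imwrite('pics/c_wz.png',cv2.resize(im[170:300,210:340],None,fx=4.5,fy=4.5,interpolation=cv2.INTER_CUBIC))
snap('side','c_s.png');im=cv2.imread('pics/c_s.png'); cv2.imwrite('pics/c_sz.png',cv2.resize(im[210:310,250:380],None,fx=5,fy=5,interpolation=cv2.INTER_CUBIC))
E
```

```text
{'clock': 2.5333, 'qpos': [-0.1733, 0.4048, 1.8557, 0.0, 0.8758, -0.7909], 'qd': [-0.0033, -0.0123, -0.0117, -0.0001, 0.0004, -0.0037], 'effort': [0.0793, -41.6129, -17.1659, 0.0047, -0.0017, 0.006], 'position': [0.5403, -0.0241, 0.0366], 'ee_rot': [0.6753, -0.2158, 0.672, 0.214], 'contact_force': [0.1203, -0.8171, 1.069], 'moment': [-0.0731, -0.0136, 0.0211], 'width': 0.0004}
```

View pics/c_wz.png

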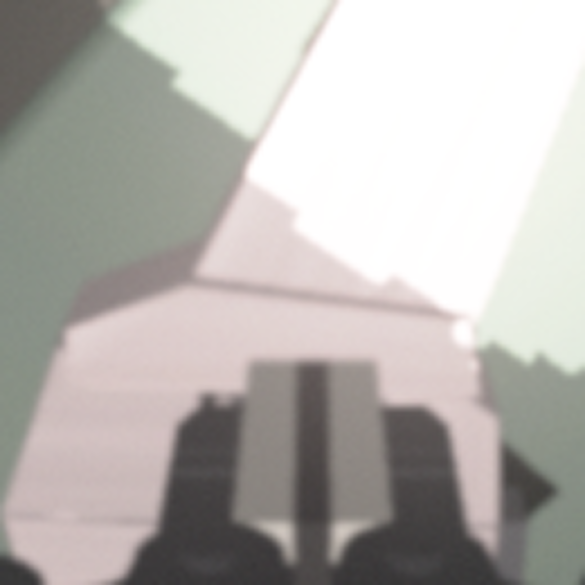

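View pics/c_sz.png

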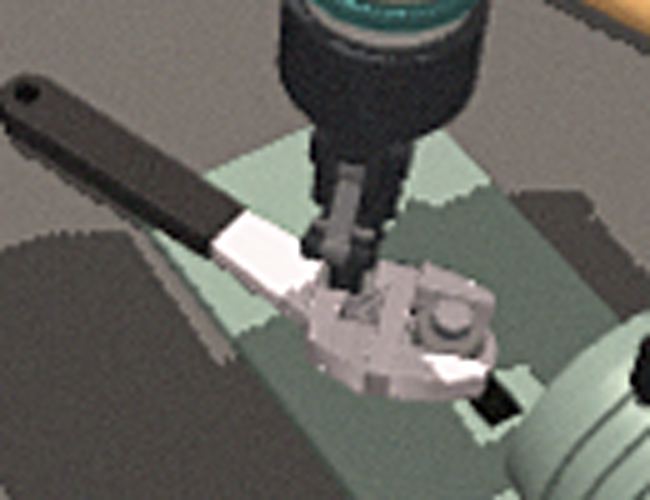

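move_arm(rows=[[[2,0,0],0,0],[[4,0,0],0,0],[[6,0,0],0,0],[[6,0,0],0,0],[[6,0,0],0,0]])

```text
clock: 3.05
position: [0.5405, -0.0243, 0.031]
ee_rot: [0.676, -0.216, 0.672, 0.214]
contact_force: [-0.1, 0.2, 0.0]
width: 0.0
```

move_arm(rows=[[[1,0,0],0,0],[[2,0,0],0,0],[[2,0,0],0,0]])

```text
clock: 3.3
position: [0.5406, -0.0243, 0.0295]
ee_rot: [0.676, -0.216, 0.672, 0.214]
contact_force: [-1.3, 0.2, 4.8]
width: -0.0
```

move_arm(rows=[[[1,0,0],0,0],[[1,0,0],0,0]])

```text
clock: 3.47
position: [0.5406, -0.0243, 0.0294]
ee_rot: [0.676, -0.216, 0.672, 0.214]
contact_force: [-1.6, 0.8, 6.6]
width: -0.0003
```

move_arm(rows=[[[1.8,0,0],0,0],[[1.8,-3,0],0,0],[[1.8,-6,0],0,0],[[1.8,-9,0],0,0]])

```text
clock: 3.8
position: [0.5448, -0.0303, 0.0294]
ee_rot: [0.676, -0.215, 0.672, 0.214]
contact_force: [-5.8, 4.9, 15.8]
width: 0.0001
```

```bash
cat >> h.py <<'E'
def look(tag):
    st()
    snap('wrist',tag+'_w.png');im=cv2.imread(f'pics/{tag}_w.png'); a=cv2.resize(im[170:300,210:340],None,fx=3.0,fy=3.8,interpolation=cv2.INTER_CUBIC)
    snap('side',tag+'_s.png');im=cv2.imread(f'pics/{tag}_s.png'); b=cv2.resize(im[210:310,250:350],None,fx=4,fy=4.94,interpolation=cv2.INTER_CUBIC)
    cv2.imwrite(f'pics/{tag}_z.png',np.hstack([a,b]))
E
python3 -c "
from h import *
look('d')"
```

```text
{'clock': 3.8, 'qpos': [-0.1844, 0.4199, 1.8525, 0.0025, 0.8644, -0.8029], 'qd': [-0.047, 0.0258, -0.0487, 0.0004, 0.0256, -0.0476], 'effort': [-1.9105, -35.333, -16.8804, -0.892, -2.1334, 0.0342], 'position': [0.5448, -0.0303, 0.0294], 'ee_rot': [0.6755, -0.2149, 0.6719, 0.2145], 'contact_force': [-5.8054, 4.9106, 15.7838], 'moment': [0.7724, 0.8657, -0.0007], 'width': 0.0001}
```

View pics/d_z.png

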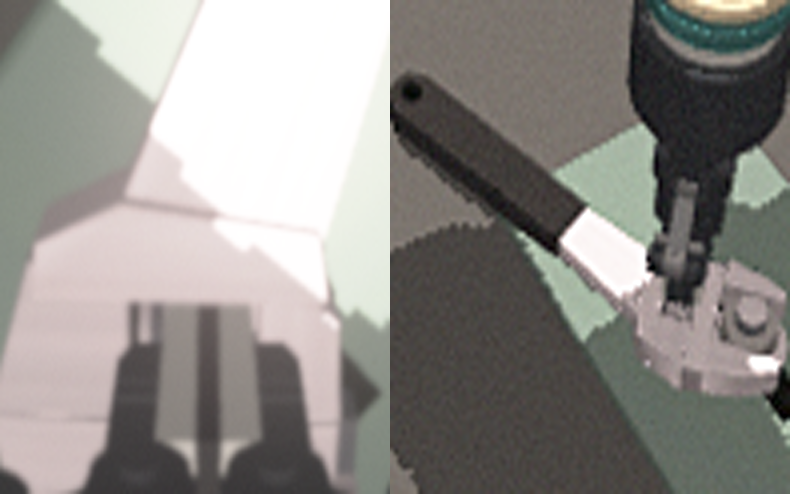

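move_arm(rows=[[[1.3,-4,0],0,0],[[1.3,-7,0],0,0],[[1.3,-10,0],0,0],[[1.3,-10,0],0,0]])

```text
clock: 4.23
position: [0.5502, -0.0383, 0.0292]
ee_rot: [0.675, -0.214, 0.672, 0.215]
contact_force: [-4.0, 1.6, 10.9]
width: 0.0002
```

```bash
python3 -c "
from h import *
look('e')"
```

```text
{'clock': 4.2333, 'qpos': [-0.1973, 0.4273, 1.8388, 0.0033, 0.8717, -0.8157], 'qd': [-0.0001, -0.002, 0.0036, -0.0051, -0.008, 0.0038], 'effort': [-1.3492, -38.1766, -17.25, -0.5409, -1.4405, -0.0168], 'position': [0.5502, -0.0383, 0.0292], 'ee_rot': [0.6754, -0.2143, 0.6722, 0.2146], 'contact_force': [-4.0275, 1.6398, 10.8652], 'moment': [0.5333, 0.6512, -0.0344], 'width': 0.0002}
```

View pics/e_z.png

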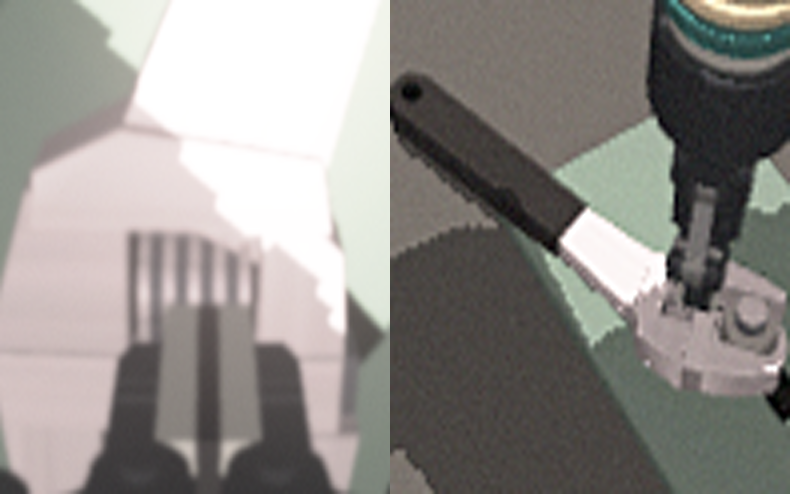

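move_arm(rows=[[[-4,3,0],0,0],[[-4,12,0],0,0],[[-4,18.5,0],0,0],[[-1,18.5,0],0,0],[[1.3,18.5,0],0,0],[[1.5,14,0],0,0],[[1.5,9,0],0,0],[[1.5,4,0],0,0]])

```text
clock: 5.0
position: [0.546, -0.0328, 0.0293]
ee_rot: [0.675, -0.213, 0.673, 0.216]
contact_force: [-5.9, 3.3, 17.3]
width: -0.0
```

move_arm(rows=[[[1.4,-5,0],0,0],[[1.4,-5,0],0,0]])

```text
clock: 5.17
position: [0.5484, -0.0361, 0.0293]
ee_rot: [0.675, -0.212, 0.673, 0.216]
contact_force: [-5.0, 3.1, 17.0]
width: 0.0001
```

```bash
python3 -c "
from h import *
look('f')"
```

```text
{'clock': 5.1667, 'qpos': [-0.1968, 0.4269, 1.8392, 0.0084, 0.8769, -0.8174], 'qd': [0.0017, -0.0033, 0.0048, -0.0031, -0.0075, 0.0069], 'effort': [-1.6331, -34.9906, -16.4895, -0.609, -1.9035, -0.0402], 'position': [0.5484, -0.0361, 0.0293], 'ee_rot': [0.6746, -0.2119, 0.6733, 0.2164], 'contact_force': [-5.0347, 3.1162, 17.032], 'moment': [0.6343, 0.8367, 0.0274], 'width': 0.0001}
```

View pics/f_z.png

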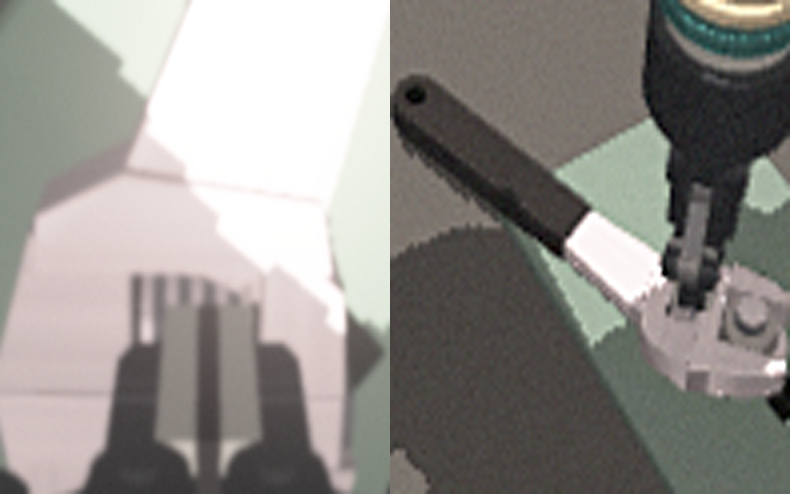

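move_arm(rows=[[[-4,3,0],0,0],[[-4,12,0],0,0],[[-4,18.5,0],0,0],[[-1,18.5,0],0,0],[[1.0,18.5,0],0,0],[[1.2,14,0],0,0],[[1.2,9,0],0,0],[[1.2,4,0],0,0]])

```text
clock: 5.93
position: [0.5424, -0.0287, 0.0291]
ee_rot: [0.673, -0.208, 0.675, 0.219]
contact_force: [-8.7, 7.7, 26.6]
width: 0.0001
```

move_arm(rows=[[[1.1,-6,0],0,0],[[1.1,-6,0],0,0]])

```text
clock: 6.1
position: [0.5452, -0.0325, 0.0294]
ee_rot: [0.673, -0.207, 0.676, 0.22]
contact_force: [-4.5, 4.1, 17.3]
width: 0.0002
```

```bash
python3 -c "
from h import *
look('g')"
```

```text
{'clock': 6.1, 'qpos': [-0.1965, 0.427, 1.8391, 0.0182, 0.8875, -0.8204], 'qd': [0.0023, -0.0042, 0.0061, -0.0043, -0.0115, 0.0091], 'effort': [-2.0256, -34.5285, -16.4229, -0.7919, -1.9967, -0.0547], 'position': [0.5452, -0.0325, 0.0294], 'ee_rot': [0.6729, -0.2067, 0.6755, 0.2195], 'contact_force': [-4.5403, 4.0892, 17.3297], 'moment': [0.7515, 0.9172, 0.0091], 'width': 0.0002}
```

View pics/g_z.png

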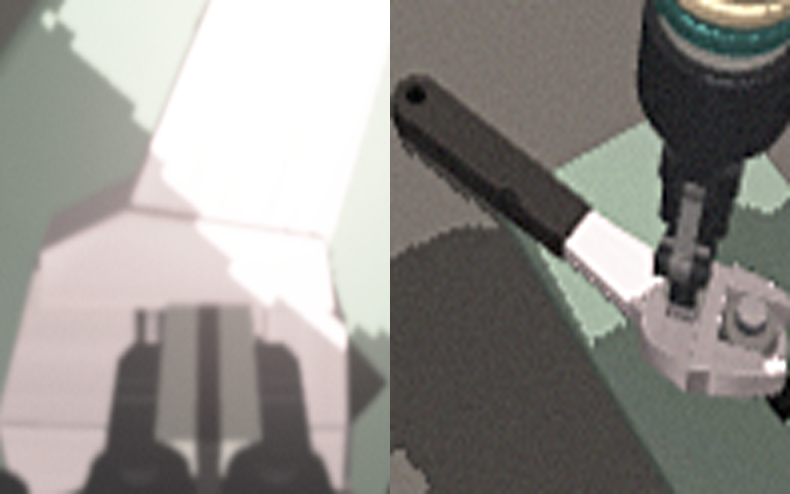

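move_arm(rows=[[[-4,0,0],0,0],[[-4,7,0],0,0],[[-4,14,0],0,0],[[-4,14,0],0,0],[[-4,14,0],0,0]])

```text
clock: 6.62
position: [0.5364, -0.0206, 0.033]
ee_rot: [0.672, -0.207, 0.676, 0.22]
contact_force: [-0.2, -0.4, 0.4]
width: -0.0002
```

```bash
python3 -c "
from h import *
look('h1')"
```

```text
{'clock': 6.6167, 'qpos': [-0.1777, 0.4116, 1.8558, 0.0181, 0.8869, -0.8023], 'qd': [-0.0061, 0.0025, -0.0154, -0.0029, -0.0041, -0.0033], 'effort': [0.1846, -42.7038, -17.2389, 0.0857, 0.1311, 0.0102], 'position': [0.5364, -0.0206, 0.033], 'ee_rot': [0.6725, -0.2069, 0.6758, 0.2198], 'contact_force': [-0.1933, -0.3999, 0.4083], 'moment': [-0.0722, 0.0466, 0.0048], 'width': -0.0002}
```

View pics/h1_z.png

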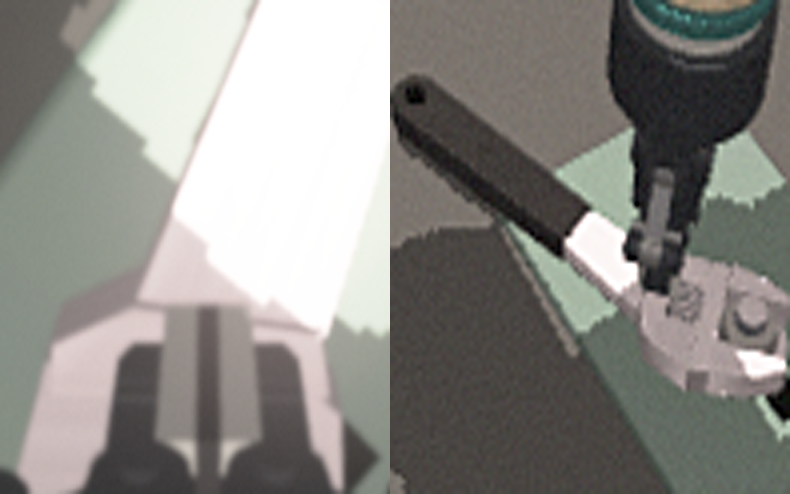

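move_arm(rows=[[[1.5,-4.5,0],0,0],[[3.5,-4.5,0],0,0],[[4.3,-4.5,0],0,0],[[4.3,-8,0],0,0],[[4.3,-11.5,0],0,0],[[4.2,-15,0],0,0]])

```text
clock: 7.22
position: [0.545, -0.0316, 0.0296]
ee_rot: [0.673, -0.205, 0.676, 0.22]
contact_force: [-2.6, 4.2, 9.1]
width: -0.0004
```

move_arm(rows=[[[0.9,-3.5,0],0,0],[[0.9,-7,0],0,0],[[0.8,-9,0],0,0],[[0.8,-9,0],0,0]])

```text
clock: 7.55
position: [0.5498, -0.0378, 0.0294]
ee_rot: [0.673, -0.203, 0.676, 0.221]
contact_force: [-2.7, 5.8, 8.8]
width: -0.0003
```

```bash
python3 -c "
from h import *
look('i')"
```

```text
{'clock': 7.55, 'qpos': [-0.2078, 0.434, 1.8258, 0.0248, 0.8976, -0.8327], 'qd': [0.0032, -0.0007, 0.0045, -0.0052, -0.0056, 0.0036], 'effort': [-2.3513, -39.1885, -17.1713, -1.0201, -1.1162, -0.0141], 'position': [0.5498, -0.0378, 0.0294], 'ee_rot': [0.673, -0.2034, 0.6759, 0.2208], 'contact_force': [-2.6636, 5.8341, 8.8011], 'moment': [0.8202, 0.4327, 0.0436], 'width': -0.0003}
```

View pics/i_z.png

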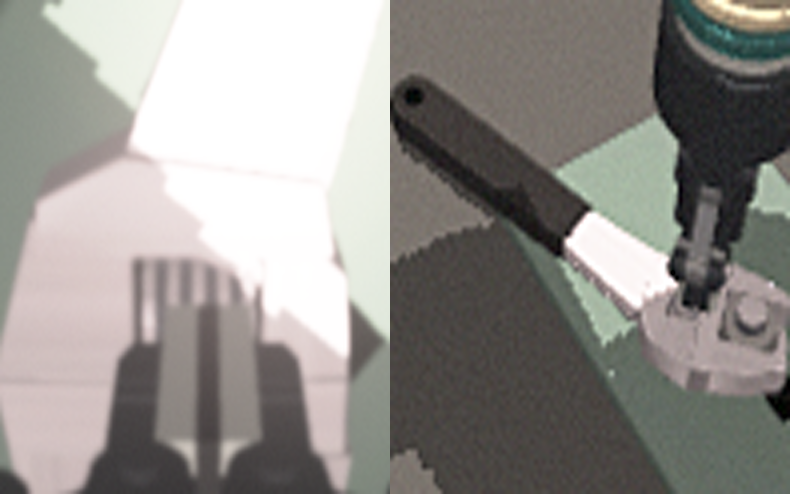

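move_arm(rows=[[[-3.5,1,0],0,0],[[-3.5,9,0],0,0],[[-3.2,17,0],0,0],[[-3.2,17,0],0,0],[[-3.2,17,0],0,0]])

```text
clock: 8.07
position: [0.5393, -0.0233, 0.0327]
ee_rot: [0.673, -0.204, 0.676, 0.221]
contact_force: [-0.0, -0.4, -0.7]
width: -0.0003
```

```bash
python3 -c "
from h import *
look('j')"
```

```text
{'clock': 8.0667, 'qpos': [-0.1853, 0.4167, 1.8473, 0.0248, 0.8936, -0.8115], 'qd': [-0.0088, 0.0027, -0.0181, -0.003, -0.0057, -0.0023], 'effort': [0.2077, -43.0001, -17.2252, 0.112, 0.1637, 0.0115], 'position': [0.5393, -0.0233, 0.0327], 'ee_rot': [0.6726, -0.2038, 0.6761, 0.2212], 'contact_force': [-0.0137, -0.3741, -0.6602], 'moment': [-0.0388, -0.0192, 0.0346], 'width': -0.0003}
```

View pics/j_z.png

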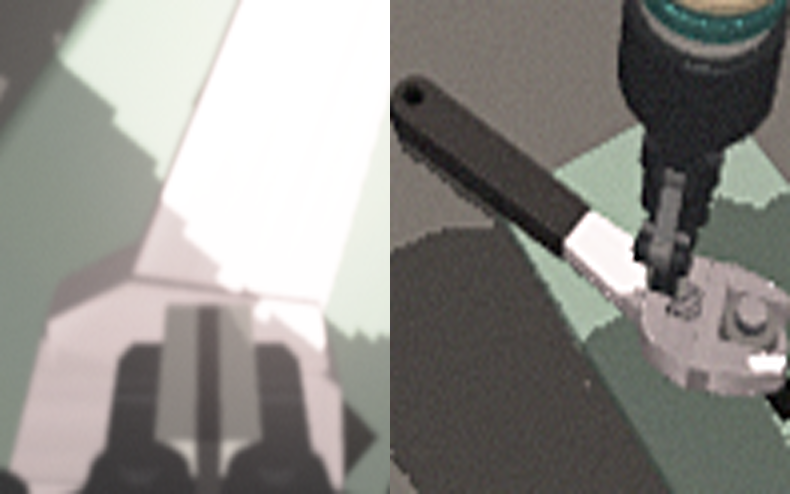

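move_arm(rows=[[[2,-1.5,0],0,0],[[3.7,-1.5,0],0,0],[[4.0,-4,0],0,0],[[4.0,-8,0],0,0],[[4.0,-12,0],0,0],[[4.0,-16,0],0,0],[[4.0,-18,0],0,0],[[4.0,-18.5,0],0,0]])

```text
clock: 8.83
position: [0.5501, -0.037, 0.0293]
ee_rot: [0.673, -0.202, 0.676, 0.222]
contact_force: [-2.4, 7.3, 11.0]
width: -0.0001
```

```bash
python3 -c "
from h import *
look('k')"
```

```text
{'clock': 8.8333, 'qpos': [-0.2085, 0.435, 1.8241, 0.0291, 0.9002, -0.8346], 'qd': [-0.0045, 0.0007, -0.003, 0.0031, 0.0051, -0.0043], 'effort': [-3.9526, -38.3501, -17.4513, -1.8492, -1.6108, -0.012], 'position': [0.5501, -0.037, 0.0293], 'ee_rot': [0.6732, -0.2015, 0.6761, 0.2216], 'contact_force': [-2.4228, 7.3433, 11.0284], 'moment': [1.3235, 0.5286, 0.0056], 'width': -0.0001}
```

View pics/k_z.png

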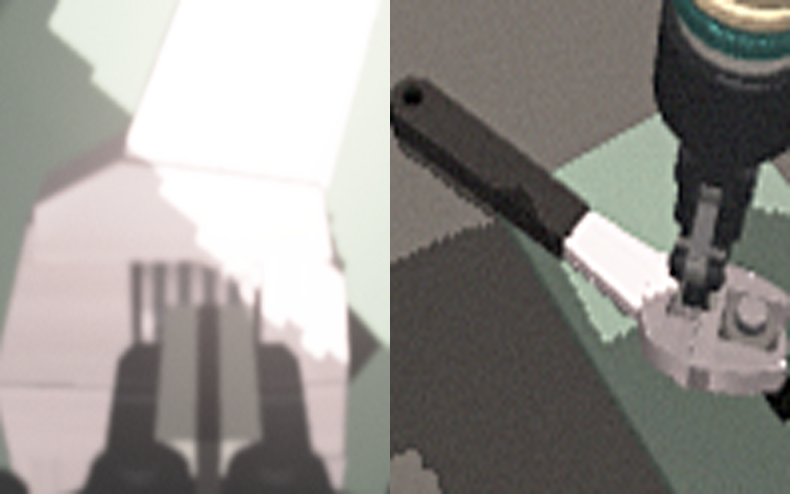

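move_arm(rows=[[[-5,0,0],0,0],[[-30,10,-20],0,0],[[-60,25,-40],0,0],[[-60,40,-50],0,0],[[-60,40,-50],0,0],[[-60,40,-50],0,0]])

```text
clock: 9.43
position: [0.4869, -0.0344, 0.0905]
ee_rot: [0.674, -0.202, 0.676, 0.221]
contact_force: [0.3, 0.1, -0.2]
width: -0.0002
```

```bash
python3 - <<'E'
from h import *
st()
cal=viewer.get_calibration('wrist');snap('wrist','l_w.png')
json.dump({k:np.array(cal[k]).tolist() for k in cal},open('l.json','w'))
p=proj('wrist',[.5645,-.062,.03],cal).astype(int);print(p)
im=cv2.imread('pics/l_w.png'); 
y0=max(0,min(420-120,p[1]-70));x0=max(0,min(560-140,p[0]-70))
print(x0,y0)
cv2.imwrite('pics/l_z.png',cv2.resize(im[y0:y0+120,x0:x0+140],None,fx=5,fy=5,interpolation=cv2.INTER_CUBIC))
E
```

```text
{'clock': 9.4333, 'qpos': [-0.2299, 0.28, 1.8892, 0.0263, 0.9891, -0.8525], 'qd': [0.0005, 0.0356, -0.0291, -0.0001, -0.0175, -0.0013], 'effort': [0.1698, -37.8676, -18.585, 0.1083, 0.3296, 0.0036], 'position': [0.4869, -0.0344, 0.0905], 'ee_rot': [0.6735, -0.202, 0.6757, 0.2213], 'contact_force': [0.2791, 0.1064, -0.1759], 'moment': [-0.0824, -0.0053, -0.0215], 'width': -0.0002}
[343 311]
273 241
```

View pics/l_z.png

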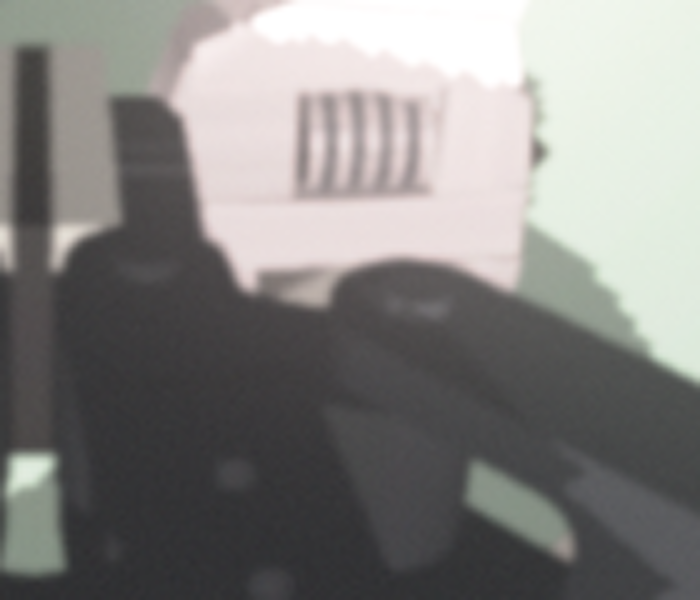

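```bash
python3 - <<'E'
from h import *
snap('scene','m_sc.png');snap('side','m_s.png')
a=cv2.imread('pics/m_sc.png')[245:295,180:260];b=cv2.imread('pics/m_s.png')[245:310,285:365]
a0=cv2.imread('pics/a_scene.png')[245:295,180:260];b0=cv2.imread('pics/a_side.png')[245:310,285:365]
f=lambda x:cv2.resize(x,(390,290),interpolation=cv2.INTER_CUBIC)
cv2.imwrite('pics/m_z.png',np.vstack([np.hstack([f(a0),f(a)]),np.hstack([f(b0),f(b)])]))
E
```

```text
(no output)
```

View pics/m_z.png

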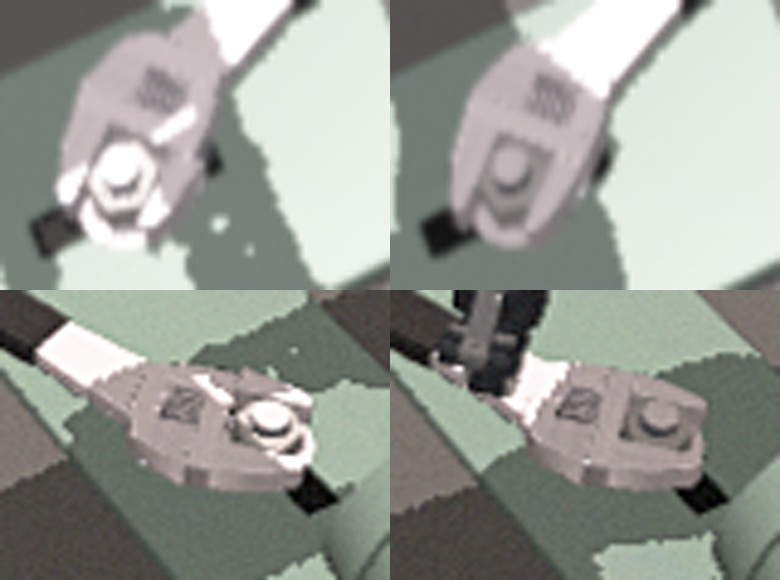

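```bash
cat >> h.py <<'E'
from scipy.spatial.transform import Rotation as Rn
def sh(target):
    s=manip.get_state();q=s['ee_rot'];M=Rn.from_quat([q[1],q[2],q[3],q[0]]).as_matrix()
    r=1000*M.T@(np.array(target)-np.array(s['position'])); print('shift',r.round(2),'axes',M.round(3).tolist()); return r
E
python3 - <<'E'
from h import *
sh([.5400,-.0245,.0335])
cal={k:np.array(v) for k,v in json.load(open('l.json')).items()}
print(atz('wrist',(273+362/5,241+145/5),.0295,cal))
for a,b in [((300,95),(425,97)),((297,192),(430,192))]:
    p=[atz('wrist',(273+u[0]/5,241+u[1]/5),.028,cal) for u in (a,b)];d=p[1]-p[0];print(np.degrees(np.arctan2(d[1],d[0])),np.linalg.norm(d))
E
```

```text
shift [ 55.77 -22.94  48.21] axes [[-0.012, -0.571, 0.821], [0.025, 0.82, 0.571], [-1.0, 0.028, 0.005]]
[ 0.54358475 -0.03389306  0.0295    ]
32.421045738481155 0.018205190112361987
32.82087197725363 0.019857374601020227
```

move_arm(rows=[[[15,-8,16],0,0],[[35,-17,32],0,0],[[50,-23,47],0,0],[[56,-23,47.5],0,0],[[56,-23,47.5],0,0],[[56,-23,47.5],0,0]])

```text
clock: 10.08
position: [0.5386, -0.0249, 0.0323]
ee_rot: [0.672, -0.201, 0.677, 0.222]
contact_force: [0.4, -0.0, -0.2]
width: 0.0002
```

move_arm(rows=[[[1.5,-1.5,0],0,0],[[3.2,-1.5,0],0,0],[[3.6,-4,0],0,0],[[3.6,-8,0],0,0],[[3.6,-12,0],0,0],[[3.6,-14,0],0,0]])

```text
clock: 10.58
position: [0.5449, -0.0346, 0.0295]
ee_rot: [0.672, -0.2, 0.677, 0.223]
contact_force: [-4.3, 6.5, 7.8]
width: 0.0003
```

move_arm(rows=[[[0.9,-3,0],0,0],[[0.9,-6,0],0,0],[[0.9,-8,0],0,0]])

```text
clock: 10.83
position: [0.5481, -0.0399, 0.0293]
ee_rot: [0.672, -0.198, 0.678, 0.224]
contact_force: [-4.7, 5.7, 9.0]
width: -0.0002
```

```bash
python3 -c "
from h import *
look('n')"
```

```text
{'clock': 10.8333, 'qpos': [-0.2175, 0.4364, 1.8221, 0.0344, 0.9093, -0.8447], 'qd': [-0.0265, 0.0167, -0.0321, 0.0036, 0.0236, -0.0285], 'effort': [-3.2078, -39.8029, -18.5468, -1.4821, -1.9213, 0.0133], 'position': [0.5481, -0.0399, 0.0293], 'ee_rot': [0.6717, -0.198, 0.678, 0.2237], 'contact_force': [-4.6878, 5.7375, 8.9593], 'moment': [1.1271, 0.7251, 0.0215], 'width': -0.0002}
```

View pics/n_z.png

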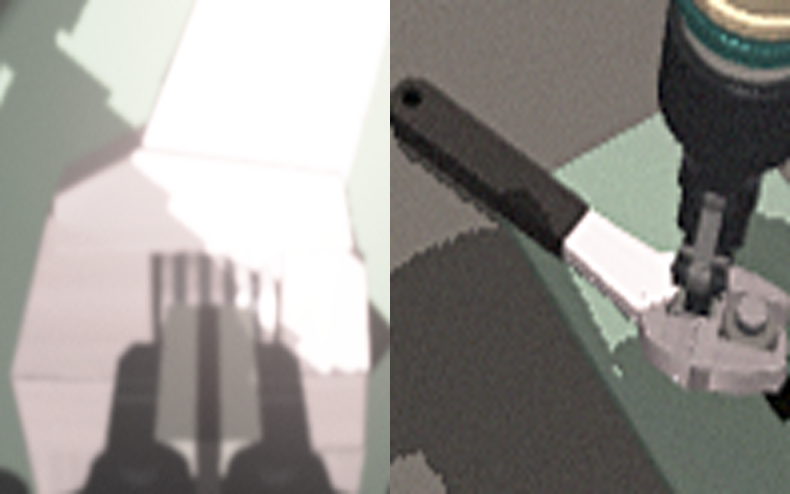

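```bash
python3 -c "
from h import *
sh([.531,-.08,.12])"
```

```text
shift [-91.54 -19.6  -36.68] axes [[-0.019, -0.569, 0.822], [0.032, 0.821, 0.569], [-0.999, 0.037, 0.002]]
```

move_arm(rows=[[[-20,0,0],0,0],[[-50,0,-5],0.12,0],[[-80,-6,-15],0.24,0],[[-91,-12,-25],0.36,0],[[-91,-19,-35],0.48,0],[[-91,-20,-37],0.6,0],[[-91,-20,-37],0.72,0],[[-91,-20,-37],0.84,0]])

```text
clock: 11.6
position: [0.5312, -0.0818, 0.1199]
ee_rot: [0.694, 0.095, 0.709, -0.075]
contact_force: [-0.0, 0.1, -0.7]
width: 0.0002
```

move_arm(rows=[[[0,0,0],0.12,0],[[0,0,0],0.24,0],[[0,0,0],0.36,0],[[0,0,0],0.48,0],[[0,0,0],0.6,0],[[0,0,0],0.72,0],[[0,0,0],0.72,0],[[0,0,0],0.72,0]])

```text
clock: 12.27
position: [0.5313, -0.0824, 0.1201]
ee_rot: [0.617, 0.332, 0.637, -0.319]
contact_force: [-0.1, -0.2, 0.0]
width: -0.0001
```

```bash
python3 - <<'E'
from h import *
st()
cal=viewer.get_calibration('wrist');snap('wrist','o_w.png')
json.dump({k:np.array(cal[k]).tolist() for k in cal},open('o.json','w'))
p=proj('wrist',[.5645,-.062,.03],cal).astype(int);print(p)
im=cv2.imread('pics/o_w.png'); 
cv2.imwrite('pics/o_w2.png',cv2.resize(im,(784,588)))
y0=max(0,min(420-115,p[1]-60));x0=max(0,min(560-150,p[0]-75))
print(x0,y0)
cv2.imwrite('pics/o_z.png',cv2.resize(im[y0:y0+115,x0:x0+150],None,fx=5.2,fy=5.2,interpolation=cv2.INTER_CUBIC))
E
```

```text
{'clock': 12.2667, 'qpos': [-0.2991, 0.3184, 1.7395, 0.0259, 1.1086, 0.6473], 'qd': [0.0019, -0.0004, 0.0006, 0.0027, 0.0033, -0.0055], 'effort': [-0.0022, -40.6526, -21.056, 0.1102, 0.1348, 0.1122], 'position': [0.5313, -0.0824, 0.1201], 'ee_rot': [0.6173, 0.3324, 0.6375, -0.3194], 'contact_force': [-0.0893, -0.2099, 0.0336], 'moment': [0.0403, 0.0165, -0.0213], 'width': -0.0001}
[286 160]
211 100
```

View pics/o_w2.png

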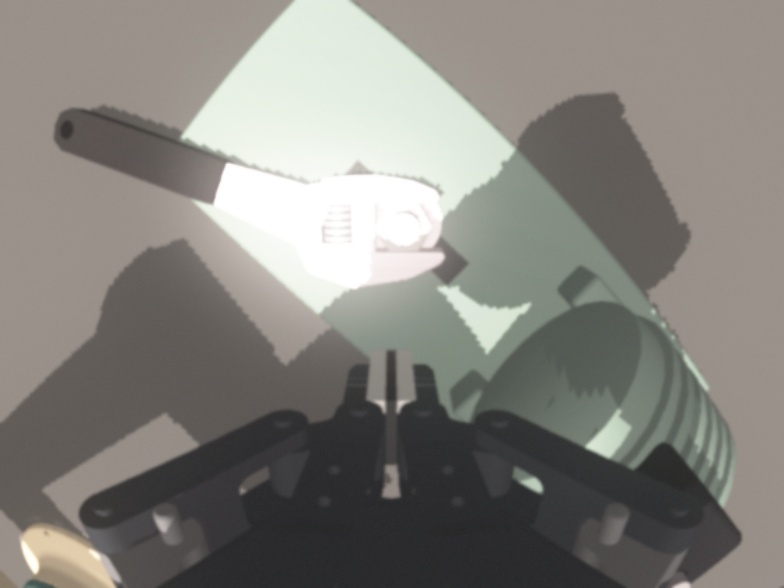

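View pics/o_z.png

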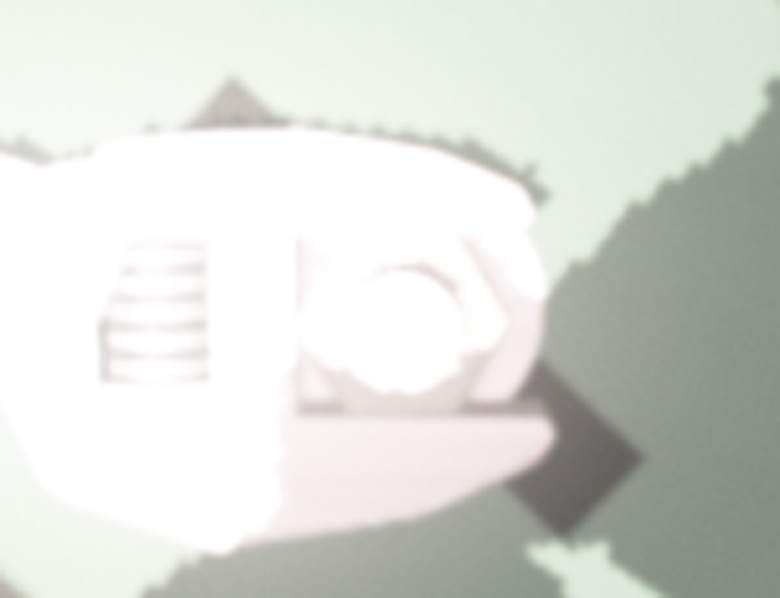

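```bash
python3 - <<'E'
from h import *
im=cv2.imread('pics/o_w.png').astype(float)[100:215,211:361]
print(im.max(axis=(0,1)))
g=np.clip((im-215)/40,0,1)**1.5*255
cv2.imwrite('pics/o_c.png',cv2.resize(g.astype(np.uint8),None,fx=5.2,fy=5.2,interpolation=cv2.INTER_CUBIC))
E
```

```text
[255. 255. 255.]
```

View pics/o_c.png

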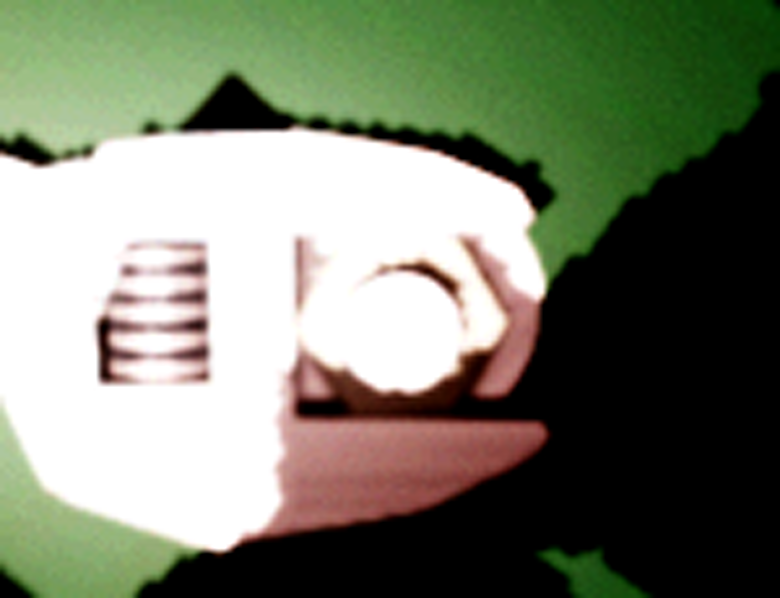

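```bash
python3 - <<'E'
from h import *
cal={k:np.array(v) for k,v in json.load(open('o.json')).items()}
print('cam',-cal['R'].T@cal['t'])
f=lambda u,z: atz('wrist',(211+u[0]/5.2,100+u[1]/5.2),z,cal)
P=[f(u,z) for u,z in [((310,237),.028),((310,414),.028),((302,315),.027),((508,322),.027),((345,408),.027),((455,236),.027),((155,243),.028),((155,382),.028)]]
d=lambda a,b:1000*np.linalg.norm(P[a]-P[b])
print('mouth',d(0,1),'corners',d(2,3),'win',d(6,7))
nutc=(P[2]+P[3])/2;print('nut c',nutc)
v=P[1]-P[0];v/=np.linalg.norm(v);print('v',v,np.degrees(np.arctan2(v[1],v[0])))
print('fixed jaw from nut centre',1000*(P[1]-nutc)@v,'jaw',1000*(P[0]-nutc)@v)
print('studtop', f((405,330),.035))
c=cal;print(cal['R'])
E
```

```text
cam [ 0.59255811 -0.04560945  0.26264768]
mouth 25.154697567448494 corners 28.94479279507906 win 19.85630040147997
nut c [ 0.56467222 -0.06399313  0.027     ]
v [-0.82062259 -0.57147053  0.        ] -145.14716619827647
fixed jaw from nut centre 13.702336160838774 jaw -11.452361406609722
studtop [ 0.56429721 -0.06430946  0.035     ]
[[ 0.57512738 -0.81731478 -0.03500073]
 [-0.77919729 -0.56033223  0.28085472]
 [-0.24915876 -0.13425476 -0.95911187]]
```

```bash
python3 - <<'E'
from h import *
cal={k:np.array(v) for k,v in json.load(open('o.json')).items()}
f=lambda u,z: atz('wrist',(211+u[0]/5.2,100+u[1]/5.2),z,cal)
print(f((156,312),.0295), f((208,310),.028), f((104,312),.028))
sh([.539,-.0255,.06])
im=cv2.imread('pics/o_w.png')
for p in [(155/1.4,150/1.4)]: pass
for u in [(72,130),(224,165),(215,203)]: print(atz('wrist',(u[0]/1.4,u[1]/1.4),.02,cal))
E
```

```text
[ 0.54563337 -0.03484034  0.0295    ] [ 0.54978974 -0.04067908  0.028     ] [ 0.5410879  -0.02863405  0.028     ]
shift [ 61.56  38.75 -39.89] axes [[-0.017, 0.818, 0.575], [0.03, 0.575, -0.818], [-0.999, 0.003, -0.034]]
[0.49820623 0.14899424 0.02      ]
[0.53524994 0.03808006 0.02      ]
[0.51400069 0.03131917 0.02      ]
```

move_arm(rows=[[[0,10,-8],-0.12,0],[[0,20,-18],-0.24,0],[[0,30,-30],-0.36,0],[[0,39,-40],-0.48,0],[[0,39,-40],-0.6,0],[[15,39,-40],-0.72,0],[[30,39,-40],-0.84,0],[[45,39,-40],-0.96,0]])

```text
clock: 12.98
position: [0.5399, -0.0258, 0.0764]
ee_rot: [0.702, 0.007, 0.712, 0.014]
contact_force: [-0.1, 0.3, -0.7]
width: -0.0003
```

move_arm(rows=[[[0,0,0],-0.12,0],[[0,0,0],-0.24,0],[[0,0,0],-0.36,0],[[0,0,0],-0.48,0],[[0,0,0],-0.6,0],[[0,0,0],-0.66,0],[[0,0,0],-0.66,0]])

```text
clock: 13.57
position: [0.54, -0.0261, 0.0765]
ee_rot: [0.666, -0.222, 0.669, 0.245]
contact_force: [-0.6, 0.3, 0.8]
width: 0.0003
```

```bash
python3 - <<'E'
from h import *
sh([.5393,-.0258,.033])
E
```

```text
shift [43.51 -0.7  -0.68] axes [[-0.015, -0.623, 0.782], [0.029, 0.781, 0.624], [-0.999, 0.032, 0.006]]
```

move_arm(rows=[[[20,-0.5,-0.5],0.05,0],[[36,-0.5,-0.5],0.07,0],[[43,-0.5,-0.5],0.07,0],[[43.5,-0.5,-0.5],0.07,0],[[43.5,-0.5,-0.5],0.07,0],[[43.5,-0.5,-0.5],0.07,0]])

```text
clock: 14.07
position: [0.54, -0.0257, 0.0337]
ee_rot: [0.673, -0.199, 0.677, 0.221]
contact_force: [0.5, 0.5, 0.3]
width: -0.0001
```

move_arm(rows=[[[2.5,0,0],0,0],[[4.5,0,0],0,0],[[5.2,-1,0],0,0],[[5.2,-4,0],0,0],[[5.2,-8,0],0,0],[[5.2,-12,0],0,0],[[5.2,-14,0],0,0],[[5.2,-14,0],0,0]])

```text
clock: 14.73
position: [0.5458, -0.0331, 0.0295]
ee_rot: [0.673, -0.195, 0.677, 0.223]
contact_force: [-4.9, 11.0, 14.6]
width: 0.0002
```

```bash
python3 -c "
from h import *
look('p')"
```

```text
{'clock': 14.7333, 'qpos': [-0.2089, 0.4321, 1.8296, 0.0397, 0.9048, -0.8349], 'qd': [0.0046, -0.0022, 0.0051, -0.0035, -0.0071, 0.001], 'effort': [-6.059, -36.7455, -18.3805, -2.7632, -2.5795, -0.0158], 'position': [0.5458, -0.0331, 0.0295], 'ee_rot': [0.6731, -0.1954, 0.6775, 0.2231], 'contact_force': [-4.9217, 10.9829, 14.6421], 'moment': [1.9897, 0.8658, 0.0147], 'width': 0.0002}
```

View pics/p_z.png

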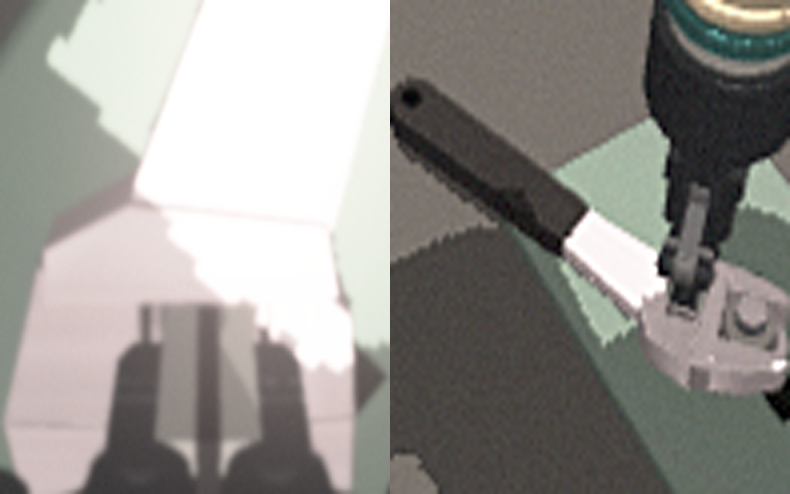

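move_arm(rows=[[[-5,0,0],0,0],[[-25,0,0],0,0],[[-40,0,0],0,0],[[-45,0,0],0,0]])

```text
clock: 15.17
position: [0.5483, -0.0352, 0.0768]
ee_rot: [0.675, -0.197, 0.676, 0.222]
contact_force: [-0.7, -0.0, 0.2]
width: -0.0001
```

```bash
python3 - <<'E'
from h import *
st()
r=sh([.511,.093,.08])
cal={k:np.array(v) for k,v in json.load(open('b.json')).items()}
c=viewer.get_calibration('wrist')
snap('wrist','q_w.png'); im=cv2.imread('pics/q_w.png'); cv2.imwrite('pics/q_w2.png',cv2.resize(im,(784,588)))
json.dump({k:np.array(c[k]).tolist() for k in c},open('q.json','w'))
E
```

```text
{'clock': 15.1667, 'qpos': [-0.2113, 0.3765, 1.7744, 0.0361, 1.0105, -0.8324], 'qd': [-0.0053, -0.0472, -0.0483, -0.0024, 0.1125, 0.0034], 'effort': [0.1855, -41.9176, -18.5285, 0.1394, 0.3567, 0.0015], 'position': [0.5483, -0.0352, 0.0768], 'ee_rot': [0.6745, -0.1966, 0.676, 0.2223], 'contact_force': [-0.7185, -0.0255, 0.2306], 'moment': [-0.0439, -0.0183, -0.0002], 'width': -0.0001}
shift [  1.63 126.87  41.83] axes [[-0.013, -0.566, 0.824], [0.034, 0.824, 0.566], [-0.999, 0.035, 0.009]]
```

View pics/q_w2.png

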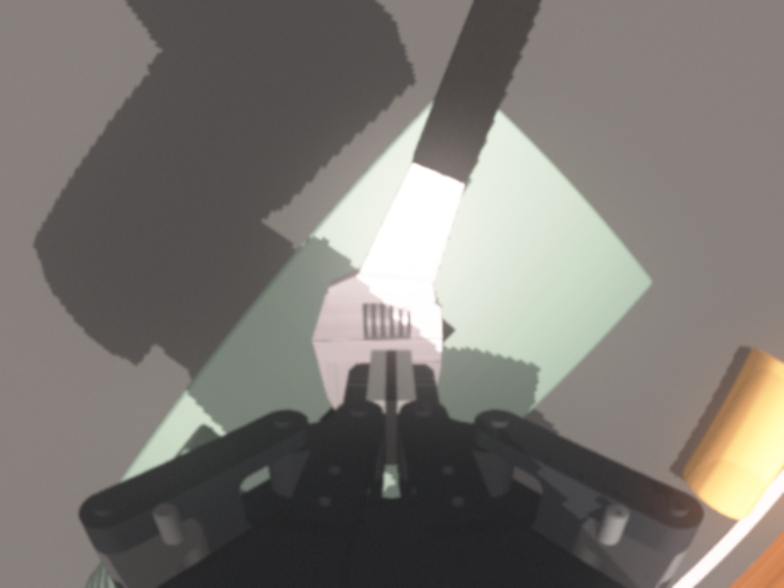

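move_arm(rows=[[[0,25,8],0.08,60],[[0,55,18],0.16,60],[[0,85,28],0.24,60],[[0,110,36],0.32,60],[[0,127,42],0.38,60],[[0,127,42],0.38,60],[[0,127,42],0.38,60]])

```text
clock: 15.8
position: [0.5107, 0.0936, 0.0811]
ee_rot: [0.699, -0.067, 0.706, 0.091]
contact_force: [0.0, 0.4, -0.5]
width: 0.0601
```

```bash
python3 - <<'E'
from h import *
st(); sh([.511,.093,.014])
snap('wrist','r_w.png'); im=cv2.imread('pics/r_w.png')
s=manip.get_state();print(proj('wrist',s['position']))
cv2.imwrite('pics/r_w2.png',cv2.resize(im,(784,588)))
E
```

```text
{'clock': 15.8, 'qpos': [0.0232, 0.329, 1.8409, 0.0405, 0.9844, -0.224], 'qd': [-0.0322, 0.0055, -0.0136, -0.0089, -0.0048, -0.0052], 'effort': [0.983, -39.8179, -18.9672, 0.2814, 0.1547, 0.0845], 'position': [0.5107, 0.0936, 0.0811], 'ee_rot': [0.6993, -0.067, 0.7058, 0.0915], 'contact_force': [0.0174, 0.4132, -0.4833], 'moment': [0.0001, 0.0026, -0.0341], 'width': 0.0601}
shift [67.04 -3.01  0.57] axes [[-0.013, -0.222, 0.975], [0.033, 0.974, 0.223], [-0.999, 0.035, -0.005]]
[279.70908678 266.3414329 ]
```

View pics/r_w2.png

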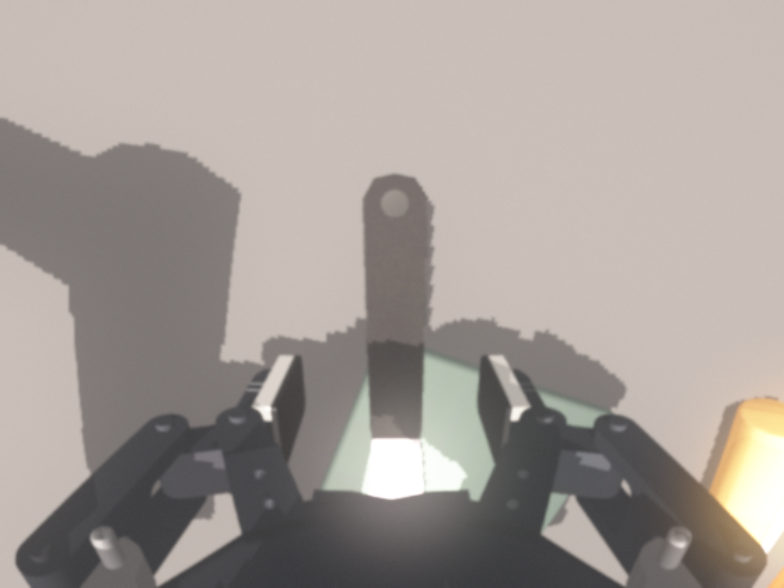

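move_arm(rows=[[[25,-2,1],0,60],[[50,-2,1],0,60],[[63,-2,1],0,60],[[67,-2,1],0,60],[[67,-2,1],0,60],[[67,-2,1],0,60]])

```text
clock: 16.35
position: [0.5125, 0.0926, 0.0143]
ee_rot: [0.7, -0.066, 0.706, 0.091]
contact_force: [-0.5, -0.0, 0.4]
width: 0.0599
```

```bash
python3 - <<'E'
from h import *
st(); sh([.511,.093,.014])
snap('side','s_s.png'); im=cv2.imread('pics/s_s.png')
cv2.imwrite('pics/s_z.png',cv2.resize(im[190:310,230:390],None,fx=4.8,fy=4.8,interpolation=cv2.INTER_CUBIC))
E
```

```text
{'clock': 16.35, 'qpos': [0.0215, 0.4169, 1.9142, 0.0455, 0.8224, -0.2324], 'qd': [0.0067, -0.0172, -0.0116, 0.0019, 0.0016, 0.0019], 'effort': [-0.0335, -40.6676, -15.6589, 0.1272, 0.1144, -0.0046], 'position': [0.5125, 0.0926, 0.0143], 'ee_rot': [0.6997, -0.0665, 0.7056, 0.0907], 'contact_force': [-0.5014, -0.0389, 0.4083], 'moment': [0.0206, -0.0253, 0.0137], 'width': 0.0599}
shift [ 0.36  0.74 -1.34] axes [[-0.012, -0.221, 0.975], [0.033, 0.975, 0.221], [-0.999, 0.035, -0.004]]
```

View pics/s_z.png

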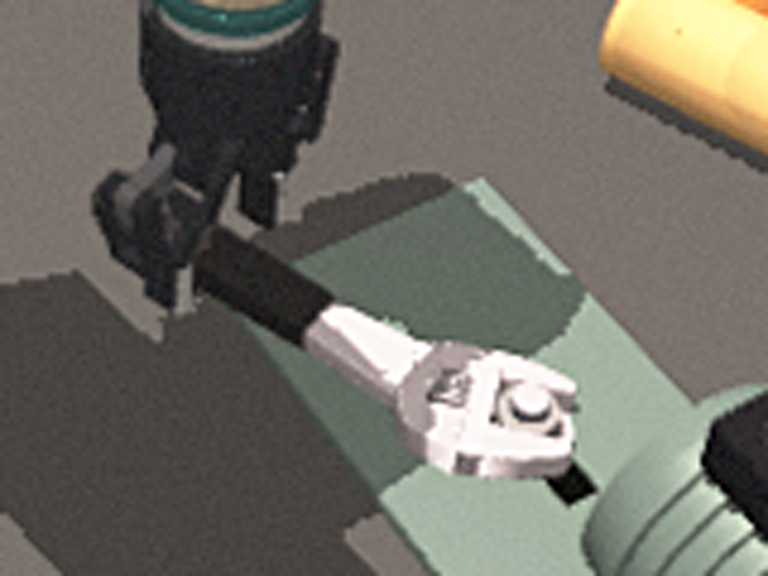

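move_arm(rows=[[[0,0,5],0,60],[[0,0,10],0,60],[[0,0,14],0,60],[[0,0,16],0,60],[[0,0,16],0,60]])

```text
clock: 16.82
position: [0.5291, 0.0964, 0.015]
ee_rot: [0.7, -0.067, 0.705, 0.091]
contact_force: [-0.7, 0.1, 0.1]
width: 0.0601
```

```bash
cat >> h.py <<'E'
NUT=np.array([.5645,-.0635])
def arc(degs):
    s=manip.get_state();q=s['ee_rot'];M=Rn.from_quat([q[1],q[2],q[3],q[0]]).as_matrix();p=np.array(s['position'])
    r=p[:2]-NUT
    for d in degs:
        a=-np.radians(d);c,sn=np.cos(a),np.sin(a)
        n=NUT+np.array([c*r[0]-sn*r[1],sn*r[0]+c*r[1]]); D=np.array([n[0]-p[0],n[1]-p[1],.0145-p[2]])
        print(d,(1000*M.T@D).round(1).tolist(),round(np.radians(d),3))
    f=np.array(s['contact_force']);t=np.array([r[1],-r[0]])/np.linalg.norm(r)
    print('clock',s['clock'],'tangential F on tool',round(f[:2]@t,2),'F',f.round(2),'ang',round(np.degrees(np.arctan2(r[1],r[0])),2),'tool y ang',round(np.degrees(np.arctan2(M[1,1],M[0,1])),2))
E
python3 -c "
from h import *
arc([1,2,3,4,5,6])"
```

```text
1 [0.5, -0.1, 2.9] 0.017
2 [0.5, -0.1, 5.7] 0.035
3 [0.5, -0.3, 8.6] 0.052
4 [0.5, -0.5, 11.4] 0.07
5 [0.5, -0.7, 14.3] 0.087
6 [0.4, -1.0, 17.1] 0.105
clock 16.8167 tangential F on tool -0.71 F [-0.75  0.11  0.09] ang 102.46 tool y ang 102.79
```

move_arm(rows=[[[0.4,0,1.5],0.009,60],[[0.4,0,2.9],0.017,60],[[0.4,0,2.9],0.017,60]])

```text
clock: 17.07
position: [0.5309, 0.097, 0.0144]
ee_rot: [0.7, -0.061, 0.706, 0.085]
contact_force: [-1.9, -1.1, 1.5]
width: 0.0602
```

```bash
python3 -c "
from h import *
arc([1,2,3,4,5,6])
look('t')"
```

```text
1 [-0.1, -0.0, 2.9] 0.017
2 [-0.1, -0.1, 5.7] 0.035
3 [-0.2, -0.2, 8.6] 0.052
4 [-0.2, -0.4, 11.4] 0.07
5 [-0.2, -0.6, 14.3] 0.087
6 [-0.2, -0.9, 17.1] 0.105
clock 17.0667 tangential F on tool -2.1 F [-1.91 -1.11  1.5 ] ang 101.81 tool y ang 101.81
{'clock': 17.0667, 'qpos': [0.0292, 0.4382, 1.8717, 0.0444, 0.8437, -0.2067], 'qd': [-0.0009, -0.0009, 0.0034, 0.0042, -0.0064, -0.0133], 'effort': [0.3118, -42.4615, -18.1039, 0.453, -0.9605, 0.1], 'position': [0.5309, 0.097, 0.0144], 'ee_rot': [0.7001, -0.0608, 0.7064, 0.0847], 'contact_force': [-1.9121, -1.1056, 1.5043], 'moment': [-0.2223, 0.5172, 0.0513], 'width': 0.0602}
```

View pics/t_z.png

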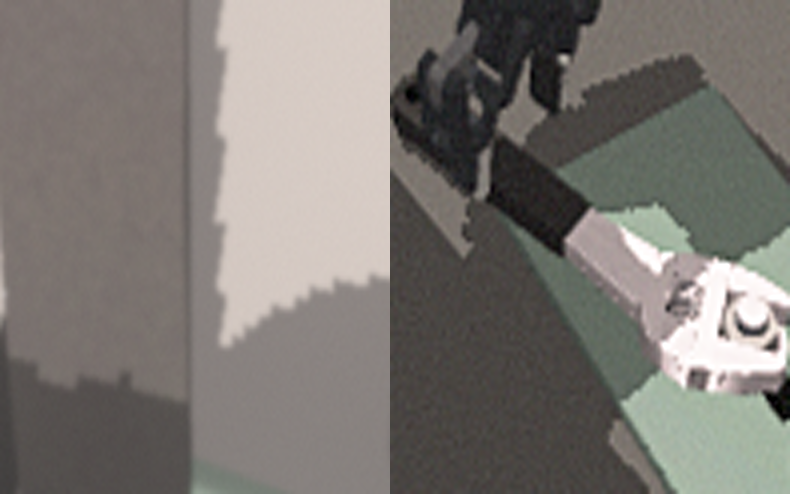

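move_arm(rows=[[[0,0,4.3],0.026,60],[[0,-0.2,8.6],0.052,60],[[0,-0.5,12.8],0.078,60],[[0,-0.9,17.1],0.105,60]])

```text
clock: 17.5
position: [0.5465, 0.0995, 0.0141]
ee_rot: [0.701, -0.024, 0.711, 0.047]
contact_force: [-3.9, -2.1, 3.0]
width: 0.0597
```

```bash
python3 -c "
from h import *
arc([2,4,6,8,10,12])"
```

```text
2 [-0.5, -0.0, 5.7] 0.035
4 [-0.6, -0.3, 11.4] 0.07
6 [-0.6, -0.7, 17.1] 0.105
8 [-0.7, -1.4, 22.8] 0.14
10 [-0.8, -2.2, 28.5] 0.175
12 [-0.9, -3.2, 34.1] 0.209
clock 17.5 tangential F on tool -4.12 F [-3.92 -2.06  2.96] ang 96.29 tool y ang 95.75
```

move_arm(rows=[[[-0.5,0,4.3],0.026,60],[[-0.8,-0.2,8.6],0.052,60],[[-1,-0.5,12.8],0.078,60],[[-1,-0.9,17.1],0.105,60],[[-1,-1.4,21],0.13,60]])

```text
clock: 17.92
position: [0.567, 0.1002, 0.0142]
ee_rot: [0.701, 0.022, 0.713, 0.0]
contact_force: [-1.7, -0.6, -1.5]
width: 0.0597
```

```bash
python3 -c "
from h import *
arc([2,4,6,8,10])
look('u')"
```

```text
2 [-0.4, 0.0, 5.7] 0.035
4 [-0.5, -0.2, 11.4] 0.07
6 [-0.6, -0.6, 17.1] 0.105
8 [-0.8, -1.2, 22.8] 0.14
10 [-0.9, -2.0, 28.5] 0.175
clock 17.9167 tangential F on tool -1.72 F [-1.73 -0.58 -1.47] ang 89.13 tool y ang 88.2
{'clock': 17.9167, 'qpos': [0.0329, 0.4812, 1.7863, 0.0427, 0.8901, 0.0369], 'qd': [-0.0035, 0.0532, -0.1094, -0.0035, 0.0552, 0.2968], 'effort': [-0.03, -47.729, -19.3128, 0.3038, -0.8091, -0.192], 'position': [0.567, 0.1002, 0.0142], 'ee_rot': [0.7008, 0.0224, 0.713, 0.0005], 'contact_force': [-1.725, -0.5835, -1.4692], 'moment': [-0.1441, 0.3507, 0.034], 'width': 0.0597}
```

View pics/u_z.png

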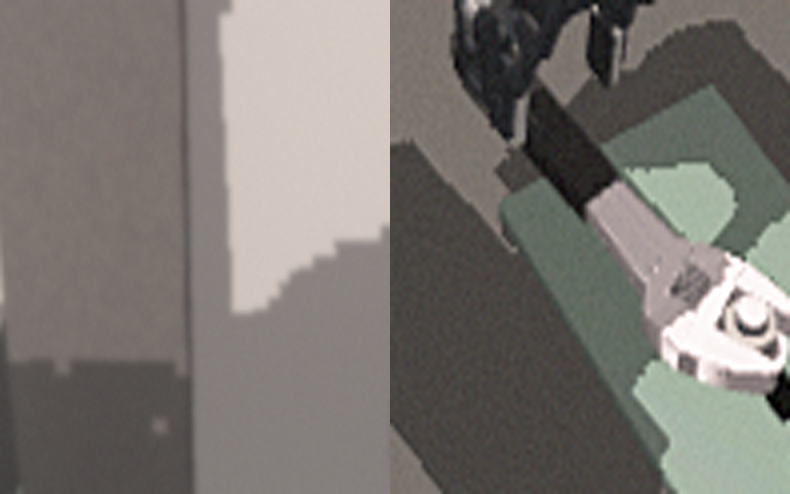

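move_arm(rows=[[[-0.2,0,4.3],0.026,60],[[-0.3,-0.1,8.6],0.052,60],[[-0.4,-0.4,12.8],0.078,60],[[-0.4,-0.7,17.1],0.105,60],[[-0.4,-1.2,22],0.135,60],[[-0.4,-1.2,22],0.135,60]])

```text
clock: 18.52
position: [0.5903, 0.0984, 0.0144]
ee_rot: [0.698, 0.07, 0.711, -0.047]
contact_force: [-1.6, -1.0, -0.1]
width: 0.0599
```

```bash
python3 -c "
from h import *
arc([2,3,4,5,6,8])"
```

```text
2 [-0.2, -0.1, 5.7] 0.035
3 [-0.3, -0.2, 8.6] 0.052
4 [-0.3, -0.3, 11.4] 0.07
5 [-0.4, -0.5, 14.3] 0.087
6 [-0.5, -0.8, 17.1] 0.105
8 [-0.6, -1.4, 22.8] 0.14
clock 18.5167 tangential F on tool -1.38 F [-1.56 -1.04 -0.11] ang 80.93 tool y ang 80.51
```

move_arm(rows=[[[-0.1,0,4.3],0.026,60],[[-0.3,-0.2,8.6],0.052,60],[[-0.4,-0.4,12.8],0.078,60],[[-0.4,-0.5,14.3],0.087,60]])

```text
clock: 18.85
position: [0.6054, 0.0954, 0.0144]
ee_rot: [0.695, 0.101, 0.707, -0.079]
contact_force: [-2.1, 0.5, -0.9]
width: 0.0599
```

```bash
python3 -c "
from h import *
arc([1,2,3,4,5])"
```

```text
1 [-0.1, -0.0, 2.9] 0.017
2 [-0.2, -0.1, 5.7] 0.035
3 [-0.3, -0.2, 8.6] 0.052
4 [-0.3, -0.4, 11.4] 0.07
5 [-0.4, -0.6, 14.3] 0.087
clock 18.85 tangential F on tool -2.16 F [-2.09  0.53 -0.91] ang 75.57 tool y ang 75.43
```

Now 2° steps.

move_arm(rows=[[[-0.1,0,2.9],0.017,60],[[-0.2,-0.1,5.7],0.035,60],[[-0.2,-0.1,7.2],0.044,60],[[-0.2,-0.1,7.2],0.044,60]])

```text
clock: 19.18
position: [0.613, 0.0934, 0.0145]
ee_rot: [0.693, 0.116, 0.705, -0.094]
contact_force: [-2.5, 0.2, -1.4]
width: 0.0598
```

```bash
python3 -c "
from h import *
arc([1,2,3])"
```

```text
1 [-0.1, -0.0, 2.9] 0.017
2 [-0.2, -0.1, 5.7] 0.035
3 [-0.2, -0.2, 8.6] 0.052
clock 19.1833 tangential F on tool -2.43 F [-2.5   0.15 -1.41] ang 72.81 tool y ang 72.86
```

move_arm(rows=[[[-0.1,0,2],0.012,60],[[-0.2,0,4.3],0.026,60],[[-0.2,0,4.3],0.026,60],[[-0.2,0,4.3],0.026,60]])

```text
clock: 19.52
position: [0.6177, 0.0922, 0.0147]
ee_rot: [0.692, 0.125, 0.704, -0.103]
contact_force: [-2.0, 0.2, -0.9]
width: 0.0599
```

```bash
python3 -c "
from h import *
arc([1,2])"
```

```text
1 [0.1, -0.0, 2.9] 0.017
2 [0.0, -0.1, 5.7] 0.035
clock 19.5167 tangential F on tool -1.99 F [-2.05  0.17 -0.88] ang 71.13 tool y ang 71.36
```

move_arm(rows=[[[0,0,2],0.012,60],[[0,0,4.3],0.026,60],[[0,0,4.3],0.026,60],[[0,0,4.3],0.026,60]])

```text
clock: 19.85
position: [0.6222, 0.0907, 0.0147]
ee_rot: [0.69, 0.134, 0.702, -0.113]
contact_force: [-1.6, -0.9, -0.9]
width: 0.0602
```

```bash
python3 -c "
from h import *
arc([1,2])"
```

```text
1 [0.1, -0.0, 2.9] 0.017
2 [0.1, -0.1, 5.7] 0.035
clock 19.85 tangential F on tool -1.2 F [-1.63 -0.91 -0.94] ang 69.49 tool y ang 69.86
```

move_arm(rows=[[[0,0,2],0.012,60],[[0,0,4.3],0.026,60],[[0,0,4.3],0.026,60],[[0,0,4.3],0.026,60]])

```text
clock: 20.18
position: [0.6267, 0.0891, 0.0147]
ee_rot: [0.689, 0.143, 0.7, -0.122]
contact_force: [-2.2, -0.7, 0.4]
width: 0.0601
```

```bash
python3 -c "
from h import *
arc([1,2])"
```

```text
1 [0.1, -0.1, 2.9] 0.017
2 [0.0, -0.2, 5.8] 0.035
clock 20.1833 tangential F on tool -1.78 F [-2.22 -0.74  0.43] ang 67.83 tool y ang 68.36
```

move_arm(rows=[[[0,0,2],0.012,60],[[0,0,4.3],0.026,60],[[0,0,4.3],0.026,60],[[0,0,4.3],0.026,60]])

```text
clock: 20.52
position: [0.6311, 0.0874, 0.0146]
ee_rot: [0.687, 0.152, 0.698, -0.131]
contact_force: [-3.4, -1.1, -0.4]
width: 0.0603
```

```bash
python3 -c "
from h import *
arc([1,2])"
```

```text
1 [0.1, -0.1, 2.9] 0.017
2 [0.0, -0.2, 5.8] 0.035
clock 20.5167 tangential F on tool -2.71 F [-3.44 -1.06 -0.42] ang 66.19 tool y ang 66.86
```

move_arm(rows=[[[0,0,1.5],0.009,60],[[0,0,2.5],0.015,60],[[0,0,2.5],0.015,60],[[0,0,2.5],0.015,60]])

```text
clock: 20.85
position: [0.6334, 0.0863, 0.0146]
ee_rot: [0.686, 0.158, 0.697, -0.136]
contact_force: [-3.4, 0.0, 1.4]
width: 0.0597
```

```bash
python3 -c "
from h import *
arc([1,2])"
```

```text
1 [0.1, -0.1, 2.9] 0.017
2 [-0.0, -0.2, 5.8] 0.035
clock 20.85 tangential F on tool -3.14 F [-3.45  0.01  1.39] ang 65.29 tool y ang 66.0
```

move_arm(rows=[[[0,0,1.5],0.009,60],[[0,0,2.5],0.015,60],[[0,0,2.5],0.015,60],[[0,0,2.5],0.015,60]])

```text
clock: 21.18
position: [0.6359, 0.0853, 0.0146]
ee_rot: [0.685, 0.163, 0.696, -0.141]
contact_force: [-3.0, -0.6, 1.0]
width: 0.0596
```

```bash
python3 -c "
from h import *
arc([1,2])"
```

```text
1 [0.0, -0.1, 2.9] 0.017
2 [-0.1, -0.2, 5.8] 0.035
clock 21.1833 tangential F on tool -2.38 F [-2.95 -0.64  1.03] ang 64.37 tool y ang 65.13
```

move_arm(rows=[[[0,0,1.5],0.009,60],[[0,0,2.9],0.017,60],[[0,0,2.9],0.017,60],[[0,0,2.9],0.017,60]])

```text
clock: 21.52
position: [0.6389, 0.084, 0.0146]
ee_rot: [0.684, 0.169, 0.695, -0.147]
contact_force: [-3.5, -0.1, 0.7]
width: 0.0599
```

```bash
python3 -c "
from h import *
arc([1,2])
snap('side','v_s.png'); im=cv2.imread('pics/v_s.png')
cv2.imwrite('pics/v_z.png',cv2.resize(im[200:310,270:390],None,fx=5.4,fy=5.4,interpolation=cv2.INTER_CUBIC))
"
```

```text
1 [-0.0, -0.1, 2.9] 0.017
2 [-0.1, -0.2, 5.8] 0.035
clock 21.5167 tangential F on tool -3.11 F [-3.53 -0.11  0.66] ang 63.24 tool y ang 64.15
```

View pics/v_z.png

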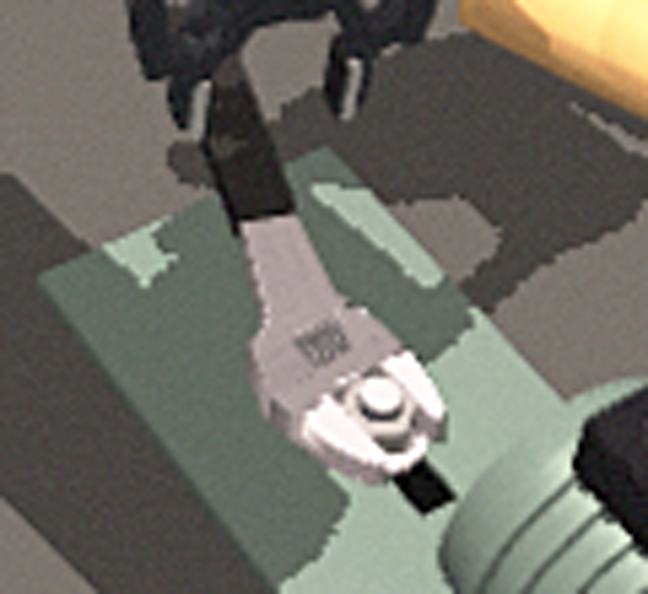

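move_arm(rows=[[[0,0,1.5],0.009,60],[[0,0,2.9],0.017,60],[[0,0,2.9],0.017,60],[[0,0,2.9],0.017,60]])

```text
clock: 21.9
position: [0.6418, 0.0827, 0.0145]
ee_rot: [0.682, 0.175, 0.693, -0.153]
contact_force: [-3.8, -0.9, 1.7]
width: 0.0603
```

```bash
python3 -c "
from h import *
arc([1,2])"
```

```text
1 [-0.1, -0.1, 2.9] 0.017
2 [-0.1, -0.2, 5.8] 0.035
clock 21.9 tangential F on tool -2.88 F [-3.75 -0.93  1.68] ang 62.13 tool y ang 63.17
```

move_arm(rows=[[[0,0,1.5],0.009,60],[[0,0,2.9],0.017,60],[[0,0,2.9],0.017,60],[[0,0,2.9],0.017,60]])

```text
clock: 22.23
position: [0.6443, 0.0814, 0.0144]
ee_rot: [0.681, 0.18, 0.692, -0.159]
contact_force: [-4.2, -0.5, 1.9]
width: 0.0601
```

```bash
python3 -c "
from h import *
arc([1,2])"
```

```text
1 [-0.2, -0.1, 2.9] 0.017
2 [-0.2, -0.2, 5.8] 0.035
clock 22.2333 tangential F on tool -3.38 F [-4.16 -0.55  1.93] ang 61.16 tool y ang 62.19
```

move_arm(rows=[[[0,0,1],0.006,60],[[0,0,2],0.012,60],[[0,0,2],0.012,60],[[0,0,2],0.012,60]])

```text
clock: 22.57
position: [0.6454, 0.0807, 0.0144]
ee_rot: [0.679, 0.185, 0.691, -0.163]
contact_force: [-5.7, 0.6, 3.8]
width: 0.0601
```

```bash
python3 -c "
from h import *
arc([1,2])"
```

```text
1 [-0.2, -0.1, 2.9] 0.017
2 [-0.3, -0.2, 5.8] 0.035
clock 22.5667 tangential F on tool -5.25 F [-5.66  0.64  3.76] ang 60.71 tool y ang 61.5
```

move_arm(rows=[[[-0.3,0,1],0.004,60],[[-0.4,0,1.5],0.008,60],[[-0.4,0,1.5],0.008,60],[[-0.4,0,1.5],0.008,60]])

```text
clock: 22.9
position: [0.6462, 0.0801, 0.0144]
ee_rot: [0.678, 0.187, 0.691, -0.166]
contact_force: [-5.2, 0.1, 0.6]
width: 0.0598
```

```bash
python3 -c "
from h import *
arc([1,2])"
```

```text
1 [-0.2, -0.1, 2.9] 0.017
2 [-0.3, -0.2, 5.8] 0.035
clock 22.9 tangential F on tool -4.51 F [-5.15  0.07  0.6 ] ang 60.37 tool y ang 61.03
```

move_arm(rows=[[[0,0,1.2],0.006,60],[[0,0,2.4],0.012,60],[[0,0,2.4],0.012,60],[[0,0,2.4],0.012,60]])

```text
clock: 23.23
position: [0.6472, 0.0793, 0.0143]
ee_rot: [0.676, 0.191, 0.691, -0.17]
contact_force: [-5.8, 0.6, 3.4]
width: 0.0599
```

```bash
python3 -c "
from h import *
arc([1,2])"
```

```text
1 [-0.3, -0.0, 2.9] 0.017
2 [-0.4, -0.1, 5.7] 0.035
clock 23.2333 tangential F on tool -5.26 F [-5.75  0.57  3.4 ] ang 59.91 tool y ang 60.33
```

move_arm(rows=[[[-0.3,0,1.2],0.004,60],[[-0.3,0,2.4],0.008,60],[[-0.3,0,2.8],0.008,60],[[-0.3,0,2.8],0.008,60]])

```text
clock: 23.57
position: [0.6484, 0.0786, 0.0142]
ee_rot: [0.674, 0.194, 0.691, -0.173]
contact_force: [-6.9, 1.8, 2.2]
width: 0.0602
```

```bash
python3 -c "
from h import *
arc([1,2])"
```

```text
1 [-0.4, -0.0, 2.9] 0.017
2 [-0.5, -0.1, 5.7] 0.035
clock 23.5667 tangential F on tool -6.83 F [-6.87  1.8   2.19] ang 59.43 tool y ang 59.85
```

move_arm(rows=[[[0,0,1.2],0,60],[[0,0,1.2],0,60]])

```text
clock: 23.73
position: [0.6484, 0.0786, 0.0141]
ee_rot: [0.673, 0.195, 0.692, -0.173]
contact_force: [-6.4, 1.7, 2.8]
width: 0.0601
```

```bash
python3 -c "
from h import *
arc([-1,-2])
st()"
```

```text
-1 [-0.3, 0.0, -2.9] -0.017
-2 [-0.2, -0.1, -5.8] -0.035
clock 23.7333 tangential F on tool -6.34 F [-6.36  1.7   2.79] ang 59.44 tool y ang 59.83
{'clock': 23.7333, 'qpos': [-0.0061, 0.5727, 1.5985, 0.0432, 0.9891, 0.4959], 'qd': [0.0012, -0.0035, 0.0029, -0.0037, -0.0029, 0.0], 'effort': [-1.472, -51.8572, -22.4407, -0.2111, -2.2508, 0.0644], 'position': [0.6484, 0.0786, 0.0141], 'ee_rot': [0.6731, 0.1946, 0.6921, -0.1731], 'contact_force': [-6.3559, 1.7034, 2.7945], 'moment': [0.2479, 1.1164, 0.0827], 'width': 0.0601}
```

move_arm(rows=[[[0,0,-3],0,60],[[0,0,-7],0,60],[[0,0,-12],0,60],[[0,0,-18],0,60],[[0,0,-19],0,60],[[0,0,-19],0,60]])

```text
clock: 24.23
position: [0.6322, 0.0885, 0.0151]
ee_rot: [0.674, 0.195, 0.692, -0.173]
contact_force: [0.9, -0.6, -0.5]
width: 0.0598
```

```bash
python3 -c "
from h import *
st()
snap('wrist','w_w.png'); im=cv2.imread('pics/w_w.png'); cv2.imwrite('pics/w_w2.png',cv2.resize(im,(784,588)))
"
```

```text
{'clock': 24.2333, 'qpos': [0.0092, 0.5531, 1.6361, 0.0441, 0.9692, 0.5096], 'qd': [-0.0057, 0.0065, -0.0112, -0.0035, 0.0021, -0.0028], 'effort': [0.1339, -51.8866, -18.7624, 0.1839, 0.1167, 0.0098], 'position': [0.6322, 0.0885, 0.0151], 'ee_rot': [0.6737, 0.1945, 0.6917, -0.1729], 'contact_force': [0.9087, -0.5887, -0.4897], 'moment': [-0.0236, 0.0033, -0.0328], 'width': 0.0598}
```

View pics/w_w2.png

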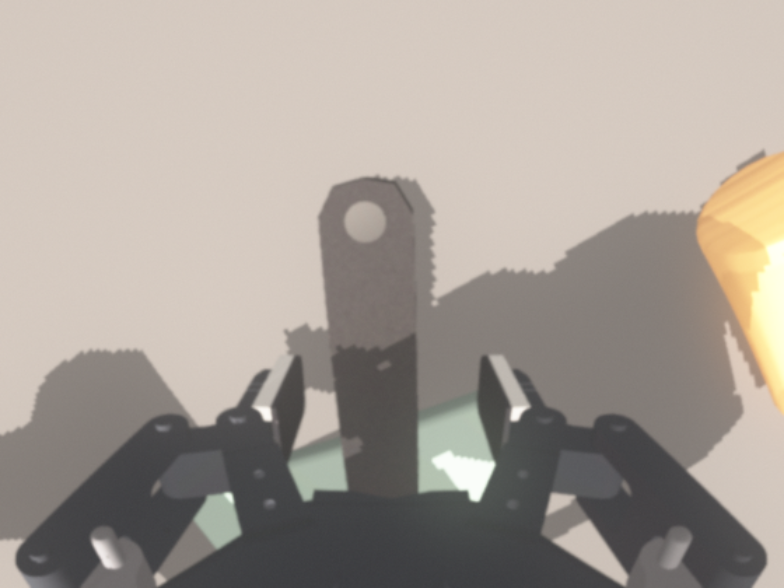

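move_arm(rows=[[[-15,0,-2],0,60],[[-40,0,-3],0,60],[[-75,0,-3],0,60],[[-110,0,-3],0,60],[[-120,0,-3],0,60],[[-120,0,-3],0,60]])

```text
clock: 24.78
position: [0.6349, 0.0853, 0.1392]
ee_rot: [0.677, 0.195, 0.688, -0.172]
contact_force: [0.5, 0.2, 0.1]
width: 0.0598
```

```bash
python3 -c "
from h import *
st()
for c in ['wrist','side','scene']: snap(c,'x_'+c+'.png')
"
```

```text
{'clock': 24.7833, 'qpos': [0.0042, 0.4342, 1.4958, 0.0385, 1.219, 0.5168], 'qd': [-0.0001, 0.0464, 0.0808, 0.0019, -0.0294, -0.0004], 'effort': [0.0014, -49.4432, -22.8606, 0.1764, 0.3287, 0.0031], 'position': [0.6349, 0.0853, 0.1392], 'ee_rot': [0.6769, 0.1955, 0.6885, -0.1721], 'contact_force': [0.4516, 0.1791, 0.0544], 'moment': [0.0159, -0.0126, 0.0197], 'width': 0.0598}
```

View pics/x_wrist.png

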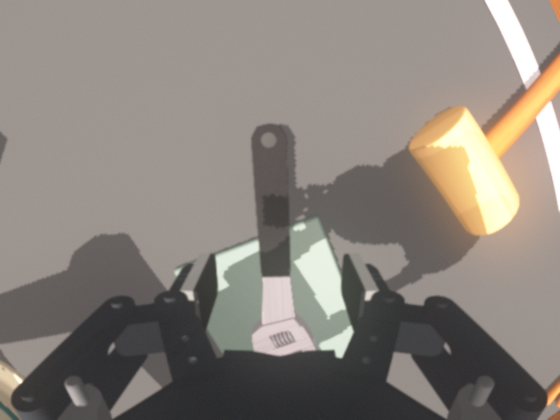

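View pics/x_side.png

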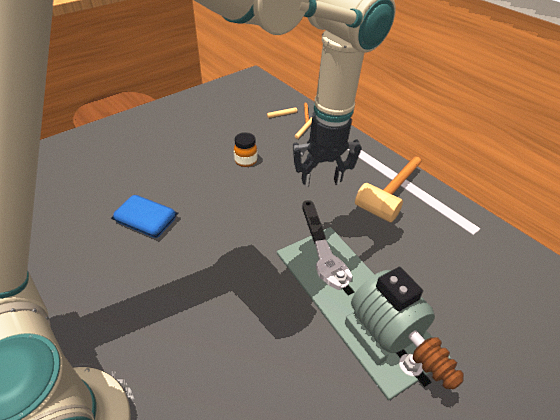

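View pics/x_scene.png

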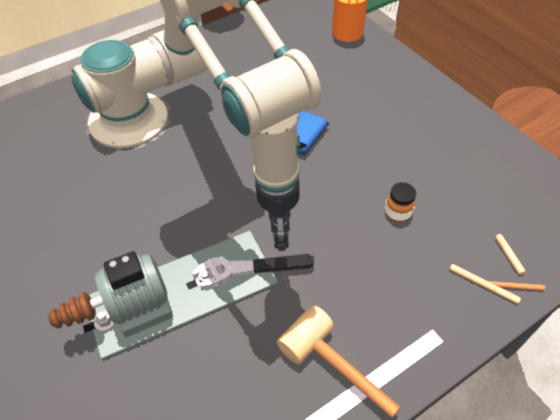

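```bash
python3 -c "
from h import *
print(manip.sign_off())"
```

```text
the job is handed in; nothing more can be done
None
```

The wrench jaw is snug on the nut, the nut is tightened to about 1 N m, and I handed the job in at about 25 s with the gripper clear. The hand-in gives no verdict.

- **Closing the jaw:** I rolled the worm towards the mouth with a closed fingertip in six strokes, mostly pressing 9–17 N. On the last stroke the worm no longer rolled: the finger met about 12 N of drag, against the 5 N or so it takes to roll. An overhead picture before that stroke showed a mouth of about 27 mm on the 27 mm nut, though glare left that good to only about 0.5 mm.
- **Tightening the nut:** I then pushed the handle clockwise with one pad for about 41°, with 1–4 N on the handle. The force began to climb there, and I stopped at 6.3–6.8 N, roughly 1.0–1.1 N m.
- **Letting go:** I backed off and lifted clear. In the final pictures the wrench lies flat on the nut, and the mallet, case and jar appear where they were.

Some checks were weaker than I wanted:
- On the third stroke the finger came down slightly off the worm and the press briefly read 26.6 N. That is above the light range but under the 40 N limit.
- Judged from the handle angle after the nut came tight, the torque is about 0.9 N m, a little below the force estimate.
- The 41° swing, allowing for wind-up, puts the nut's starting angle at the far end of the stated range.

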